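# Seat a conveyor roller in a V cradle and hold it down

## Task

Take the conveyor roller from its wooden rest and lower it, clear of the end stop, into the two V supports of the steel cradle; still holding it, press it lightly down for a moment (about 12 N on the supports) so that it beds on both flanks, centred. Then slide it along the Vs until its axle end bears lightly on the end stop (5 to 15 N), let go, and swing the hold-down arm by its handle gently down until its pad rests on the roller. Do not drop or slam anything or push with more than some 16 N, and leave the tape roll, the cutter and the carton alone.

Things in the scene. Friction and masses are not known exactly. Their poses are not given: they have to be found in the camera images.
- roller: Plain steel conveyor roller, tube 40 mm diameter and 170 mm long, with a 12 mm diameter axle stub standing out 12 mm at each end (194 mm overall, both ends alike), 0.3 to 0.52 kg; its weight alone makes 3 to 9 N of friction along the Vs. Origin at its very centre (on the axis, half-way along); x runs along its axis. At the start it lies in the rest with its centre 40 mm above the table.
- rest: Low plywood rest, 200 x 66 mm: two notched saddles, 36 mm long, 31 mm high, centred 65 mm either side of the middle along its x; between them a 94 mm gap with only a 6 mm thick strip on the table, where fingers can reach round the roller. Origin: centre of underside; x along the lying roller, z up.
- cradle: Fixed steel plate 12 mm thick, 120 mm (x) wide, y -210 to 160 mm. On it two rigid aluminium 90 degree V supports in line along y (V line at x = 0), 30 mm long, centred at y = -55 and 55 mm, 59 mm wide mouth; gap for fingers y -40 to 40. Both stand on locked jacks at one unknown height: a seated roller's centre is 63 to 78 mm up. Origin: plate underside, V line, midway between supports; z up.
- stop: Upright rigid steel end-stop plate at the cradle's +y end, 50 mm wide, 90 mm high, 92 to 108 mm from the cradle's origin. Origin: on the plane of its bearing face, below the V line, at table height; axes as the cradle's; the face looks to -y. A roller bearing on it has its centre 97 mm from the face.
- hinge (a point): Centre of the hold-down arm's hinge: on the bracket at the -y end of the cradle, 150 mm from the cradle's origin, 100 mm above the table. The hinge axis is this point's x (the cradle's x).
- holddown (a joint): Angle (rad) of the steel hold-down arm, 0.25 kg: 0 when level along the cradle's +y; grows as it lifts. Its rubber pad, 85 mm from the hinge, meets the seated roller at 0 to 0.17, by the supports' height. Starts at 1.7 to 1.85, leaning just back past upright, limit 1.85, and stays there; below about 1.4 it falls if let go. Closed, its weight (about 2 N at the pad) holds the roller.
- handle (a point): Grip point of the hold-down arm's handle: black round bar, 14 mm diameter, parallel to the hinge, standing out sideways from the arm's end on the cradle's -x side, 100 mm from the hinge axis. It spans 12 to 68 mm from the arm's mid-plane; this point is at 45 mm. Can be pinched across from above; it turns between the fingers as the arm swings.
- tape_roll: Bystander: cardboard roll standing on its flat side, 104 mm diameter, 48 mm high. Origin: centre of underside.
- cutter: Bystander: carton cutter lying flat, 28 mm wide, 147 mm long along its y, 18 mm high. Origin: centre of underside.
- carton: Bystander: small closed carton 110 x 130 x 70 mm. Origin: centre of underside.
Not all that is in view belongs to the job. Several things have the shape of the roller; the one meant has the colours described above.

How it is judged (in metres and radians):
On the way, in this order (a step that is already met when the one before it is completed fails the run):
1. the roller, still gripped, is pressed down (at rest with more than 9 N) bedded and centred in both V supports, clear of the end stop (z of roller in the frame of cradle between 0.061 and 0.0795 m and x of roller in the frame of cradle between -0.0015 and 0.0015 m and angle between the x axis of roller and the y axis of cradle, either way round below 0.03 rad and linear speed of roller below 0.004 m/s and contact force between roller and cradle above 9 N and contact force between the fingers and roller above 1 N and contact force between roller and stop below 0.2 N and not (y of roller in the frame of stop above -0.0985 m)), for 0.3 s.
2. the bedded roller's axle end bears on the end stop (more than 2 N) (z of roller in the frame of cradle between 0.061 and 0.0795 m and x of roller in the frame of cradle between -0.0015 and 0.0015 m and angle between the x axis of roller and the y axis of cradle, either way round below 0.03 rad and y of roller in the frame of stop above -0.099 m and contact force between roller and stop above 2 N), for 0.2 s.
3. the hold-down arm's pad rests on the bedded roller (z of roller in the frame of cradle between 0.061 and 0.0795 m and x of roller in the frame of cradle between -0.0015 and 0.0015 m and angle between the x axis of roller and the y axis of cradle, either way round below 0.03 rad and y of roller in the frame of stop above -0.099 m and value of joint holddown between -0.05 and 0.19 rad and contact force between holddown and roller above 0.5 N), for 0.2 s.
At the end, for the whole second after the job is handed in: The roller lies bedded in both Vs (centre within 1.5 mm sideways of the V line, 61 to 79.5 mm up, axis within 0.03 rad of the V), its axle end within 2 mm of the end stop, the hold-down arm's pad rests on it (more than 0.5 N, joint between -0.05 and 0.19), all is at rest (all of step 3 and linear speed of roller below 0.01 m/s and velocity of joint holddown between -0.05 and 0.05 rad/s); the robot touches nothing.
It fails at once if more than 25 N in all between the roller and the V cradle (contact force between roller and cradle above 25 N).
It fails at once if more than 25 N between the roller and the end stop (contact force between roller and stop above 25 N).
It fails at once if more than 20 N between the hold-down arm and the roller (contact force between holddown and roller above 20 N).
It fails at once if the tape roll, the cutter or the carton is moved more than 15 mm (distance of any of tape_roll, cutter, carton from where it was at the start of the episode above 0.015 m).
It also fails if it takes over 72 s, if anything falls off the work surface, if the arm or the gripper's body presses on something with over 40 N, if the wrist force passes 120 N, or if a joint passes its speed limit or range.

## Robot

A 6-joint arm with a two-finger parallel gripper is mounted at the origin on the work surface. World frame = base frame: x ahead of the robot, y to its left, z up, the work surface at z = 0. Lengths are in mm, angles in rad, forces in N, time in s.
With the tool pointing down it reaches from about 150 to 775 mm from the base axis. Payload 6.1 kg.
Tool frame: the origin (TCP) lies at the very end of the fingers, on their centre line; the grasp point (between the pads) lies 19 mm behind it; z points along the fingers, y is the direction in which the jaws open and shut (so a half turn about z gives the same grasp; the last joint's range is limited). The gripper opens to 85 mm and grips with 20 to 120 N. Pads are 22 mm wide; open, the fingers measure 114 mm over their backs; the gripper's body (76 mm by 85 mm) begins 54 mm behind the grasp point. The pads swing forward as they close: fully open they stand 13 mm farther back than shut.
Start: joints at [1.197, 0.126, -0.04, 1.405, 0, 1.571], TCP at [191.699, 488.733, 231.295] pointing down, gripper open.
Joint ranges: [-2.72, 2.72], [-0.95, 1.95], [-1.27, 1.35], [-1.78, 2.02], [-1.46, 1.47], [-3.14, 3.14]. Speed limits (rad/s): [2.39, 2.39, 3.01, 3.14, 3.14, 3.14].

## Interface

Orientations are given as a rotation vector (axis times angle).
In Python, from bench import ctrl gives the robot as it stands.
- The arm moves only by the shell command python3 -m handwheel 'ROWS' [FORCE]. ROWS is JSON, a list of rows, each a list of 3 entries, a list of its own where there are three numbers: the closure, from 0 (fully open) to 1 (shut), then the shift along the tool's x, y, z as a fraction of full scale, then the turn, a rotation vector about the tool's x, y, z as a fraction of full scale. In form: [[gripper, [tx, ty, tz], [rx, ry, rz]], ...]. A call has 1 to 12 rows; each row shifts and turns the commanded pose from where the row before left it, along the tool's axes as they then stand; what a row does not reach is not made up. Full scale, the value 1, is 30 mm for a shift and 90 degrees for a turn. A row lasts 1/12 s, in which the tool goes at most 41.7 mm and 7.16 degrees, less where a joint would pass 70% of its speed; a pose out of reach is approached as far as the arm can. A call with a number of a shift or a turn outside -1 to 1 is refused whole. A call with a gripper value outside its range is refused whole. The fingers move at their own pace and stop on an object; FORCE is the grip in N (left out, the last holds). Time passes only in rows, so rows that do not move let the fingers close. It gives the time, the measured TCP pose, the force and the opening at its end, in the units of the state.
- ctrl.get_obs(): the state, without advancing time (a new reading comes with each control period).
- ctrl.grab_frame(name): name is "scene" or "top"; returns a dict with "frame" (480x640x3 uint8, blue, green, red), "mtx" (3x3 intrinsics, pixels), "dist" ([k1, k2, p1, p2, k3] as OpenCV has them; the pictures are not rectified), "R" (3x3) and "t" (3): a world point X has camera coordinates R X + t. Camera axes: x right, y down, z forward; pixel columns grow to the right and rows downward; lengths in mm; the calibration is good to about 2 mm. A picture is of the moment at which its call begins. There is no depth.
- ctrl.job_done(): hands the job in, once; it reports no verdict.
Trained networks look in the newest picture that a camera, given by its name, has taken for a name from the list of things; names that differ only in an ending like _2 or _b are one class to them, and where a whole thing is asked for, a point or a joint stands for the part that bears it (a point fixed in the world has none). Each returns a list of dicts, best first, with "conf" (0 to 1); they miss things now and then, are a little off and sometimes report something else, mostly with a low value. They report only what shows in the picture. A call takes as long as a camera call. They do not tell look-alikes from the thing itself.
- ctrl.recognise(label, camera): "at" ([x, y, z] in mm, in world coordinates, good to about 4 mm: the middle of the surface that is visible of it).
- ctrl.spot_point(label, camera): "at" ([x, y, z] in mm, in world coordinates, good to about 4 mm: a listed point, or the origin of a listed thing).
The state is a dict: "t": time; "q": joint angles; "qvel": joint speeds; "joint_torque": joint torques, N m; "tool_pos": TCP position; "eef_rot": TCP orientation; "wrist_force": force on the tool from outside, world axes, zero at the start; "moment": the same for the moment, N m; "grip_width": opening from 0.0 (shut) to 1.0 (fully open).
Only numpy, scipy, OpenCV 4.12 (cv2) and the standard library are available. Lean on these libraries where they do the work, as an engineer would, in place of code of your own. Each camera call takes 0.05 s, during which the arm holds its last target.

## Working session

There is one attempt and no reset: what is moved stays moved. The work goes in short steps, Python scripts to look and compute and a shell command to move; the robot and the scene stay as the last step left them, time stands still between calls to the robot, and variables do not carry over. Pictures are saved under pics/ and viewed, and the job is handed in when it is done.

```bash
ls; mkdir -p pics; python3 - <<'E'
from bench import ctrl
import cv2
print(ctrl.get_obs())
for n in ("scene","top"):
    f=ctrl.grab_frame(n); cv2.imwrite(f"pics/{n}0.png",f["frame"])
    print(n,f["mtx"],f["dist"],f["R"],f["t"])
    for l in ("roller","rest","cradle","stop","tape_roll","cutter","carton","holddown"):
        print(l,[( [round(v) for v in d["at"]],round(d["conf"],2)) for d in ctrl.spot_point(l,n)] if l!="holddown" else [( [round(v) for v in d["at"]],round(d["conf"],2)) for d in ctrl.recognise(l,n)])
    for l in ("hinge","handle"):
        print(l,[( [round(v) for v in d["at"]],round(d["conf"],2)) for d in ctrl.spot_point(l,n)])
E
```

```text
pics
{'t': 0.0, 'q': array([ 1.19699729e+00,  1.26417089e-01, -4.06510325e-02,  1.40541614e+00,
        1.72701801e-05,  1.57082321e+00]), 'qvel': array([-7.26336305e-05, -1.07786426e-03,  2.64747233e-04,  4.47567597e-05,
        3.82450070e-04,  1.20737769e-04]), 'joint_torque': array([-1.08053209e-03, -4.35915291e+01,  3.52924025e+01,  1.71433581e-02,
       -3.49458992e-05,  4.15724074e-06]), 'tool_pos': array([191.5441104 , 488.3476991 , 230.48933659]), 'eef_rot': array([-5.83729592e-01, -3.08654829e+00,  2.59992544e-03]), 'wrist_force': array([-1.39150413, -0.64064642,  0.20823089]), 'moment': array([ 0.02522283, -0.07590496,  0.00822116]), 'grip_width': 1.0009580615376812}
scene [[547.81843248   0.         314.34869963]
 [  0.         547.81843248 237.89157967]
 [  0.           0.           1.        ]] [-0.16436761  0.          0.          0.          0.        ] [[ 0.47171954  0.88174537  0.00240229]
 [ 0.64316416 -0.34221617 -0.68500216]
 [-0.60317538  0.32467397 -0.72853708]] [-190.29128754 -377.24018005 1531.69995856]
roller [([717, -470, 21], 0.98), ([485, -266, 41], 0.93
[... 302 characters left out ...]
7834    0.         317.48635709]
 [  0.         503.3017834  248.59958862]
 [  0.           0.           1.        ]] [0.01297809 0.         0.         0.         0.        ] [[-0.01263877 -0.99991959  0.00103848]
 [-0.98353428  0.0122444  -0.1803064 ]
 [ 0.18027919 -0.00330023 -0.98360994]] [-84.22289503 626.90012387 964.50491135]
roller [([422, -467, 20], 0.68), ([721, -470, 21], 0.68), ([486, -270, 40], 0.62)]
rest []
cradle [([573, 158, -1], 0.7)]
stop [([591, 256, 1], 0.68), ([756, -208, -2], 0.42)]
tape_roll [([784, -9, -2], 0.91)]
cutter [([728, 281, 0], 0.86)]
carton [([757, -205, 1], 0.79)]
holddown [([527, -2, 202], 0.61)]
hinge [([543, 9, 99], 0.77)]
handle [([500, 1, 196], 0.63)]
```

View pics/scene0.png

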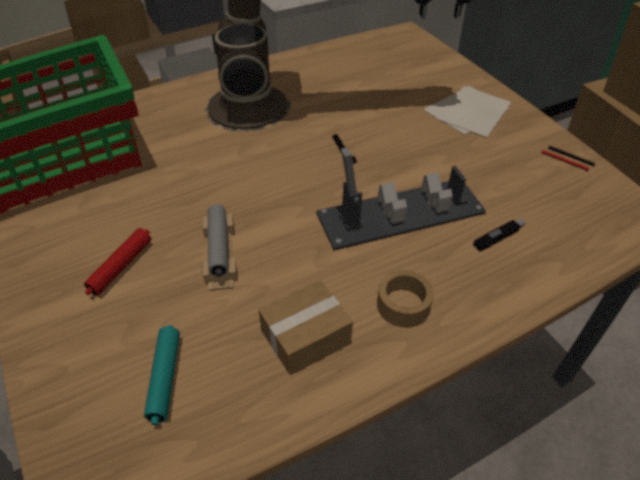

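View pics/top0.png

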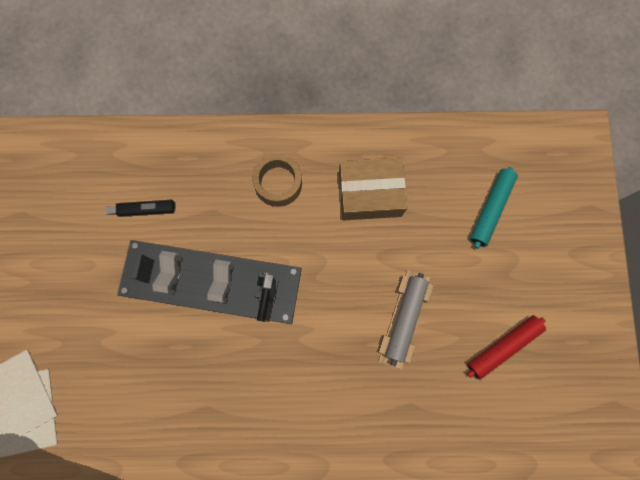

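The scene picture shows three roller-shaped things: a grey steel one in the wooden rest at scene (217,240) / top (407,320), a red one at scene (118,262) / top (507,347), and a teal one at scene (163,373) / top (494,207). I choose the grey one, which matches "plain steel" and "in its wooden rest". I'll check it in a close crop and look at the cradle in the same step.

```bash
python3 - <<'E'
import cv2,numpy as np
a=cv2.imread("pics/top0.png"); s=cv2.imread("pics/scene0.png")
r=lambda im,x,y,w,h,k: cv2.resize(im[y:y+h,x:x+w],None,fx=k,fy=k,interpolation=cv2.INTER_CUBIC)
cv2.imwrite("pics/c1.png",r(a,105,230,200,100,4))
cv2.imwrite("pics/c2.png",r(a,370,260,80,115,5))
cv2.imwrite("pics/c3.png",r(s,310,125,190,125,4))
E
```

```text
(no output)
```

View pics/c1.png

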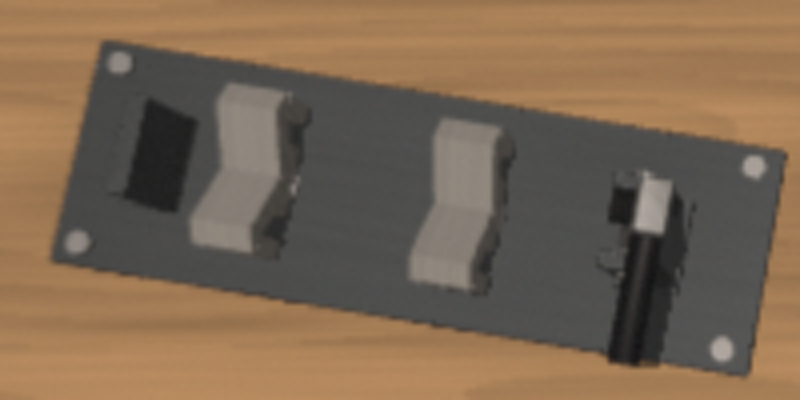

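View pics/c2.png

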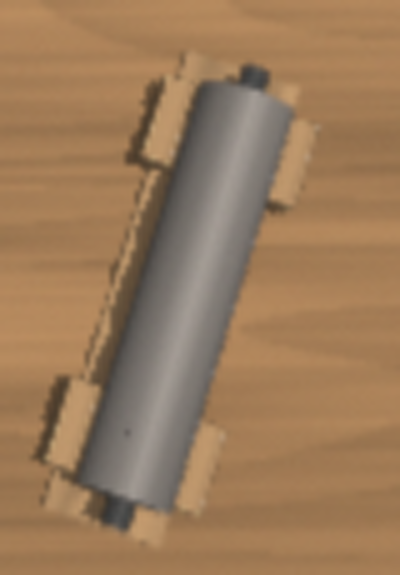

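View pics/c3.png

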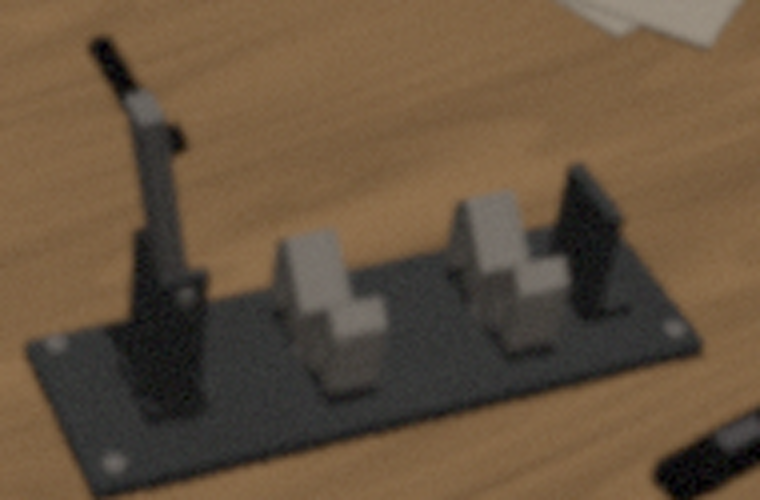

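The crops confirm the choice: plain grey tube with dark stubs, lying in the rest at top (407,320). In the top picture the cradle's plate corners are near (130,240), (301,268), (292,324) and (118,295), with the stop at the left and the handle on the -x side. Next I fit the poses.

```bash
cat > h.py <<'E'
import numpy as np,cv2
from bench import ctrl
from scipy.optimize import least_squares
from scipy.spatial.transform import Rotation as Ro
import pickle,os
if not os.path.exists('cal.pkl'):
    pickle.dump({n:{k:np.array(v) for k,v in ctrl.grab_frame(n).items() if k!='frame'} for n in('scene','top')},open('cal.pkl','wb'))
C=pickle.load(open('cal.pkl','rb'))
def proj(n,P):
    c=C[n]; return cv2.projectPoints(np.array(P,float).reshape(-1,3),cv2.Rodrigues(c['R'])[0],c['t'].astype(float),c['mtx'],c['dist'])[0].reshape(-1,2)
def onz(n,uv,z):
    c=C[n]; p=cv2.undistortPoints(np.array(uv,float).reshape(-1,1,2),c['mtx'],c['dist']).reshape(-1,2)
    d=np.c_[p,np.ones(len(p))]@c['R']; o=-c['R'].T@c['t']
    s=(z-o[2])/d[:,2]; return o+d*s[:,None]
def tri(uvt,uvs):
    f=lambda X: np.r_[proj('top',X)[0]-uvt,proj('scene',X)[0]-uvs]
    r=least_squares(f,[550,0,60]); return r.x,r.fun
def wp(p,th,P):
    P=np.array(P,float); c,s=np.cos(th),np.sin(th)
    return np.c_[p[0]+c*P[:,0]-s*P[:,1],p[1]+s*P[:,0]+c*P[:,1],P[:,2]]
def st():
    o=ctrl.get_obs(); R=Ro.from_rotvec(o['eef_rot']).as_matrix()
    print('t %.2f pos %s F %s w %.3f yaw_y %.2f tilt %.4f q %s'%(o['t'],np.round(o['tool_pos'],2),np.round(o['wrist_force'],2),o['grip_width'],np.degrees(np.arctan2(R[1,1],R[0,1])),np.arccos(min(1,-R[2,2])),np.round(o['q'],2)))
    return o,R
def delta(target,R,pos):
    d=R.T@(np.array(target,float)-pos); return d/30
E
python3 - <<'E'
from h import *
cp=np.array([[60,160,12],[60,-210,12],[-60,-210,12],[-60,160,12]])
top=np.array([[130.5,240.5],[301.5,268],[292,323.75],[118,295.5]])
sp=np.array([[-60,-210,12],[60,-210,12],[60,160,12]]); sc=np.array([[316.75,211.25],[334.25,247.2],[485,211.4]])
for nm,f in (('top',lambda x:(proj('top',wp(x,x[2],cp))-top).ravel()),('scene',lambda x:(proj('scene',wp(x,x[2],sp))-sc).ravel()),
  ('both',lambda x:np.r_[(proj('top',wp(x,x[2],cp))-top).ravel(),(proj('scene',wp(x,x[2],sp))-sc).ravel()])):
    r=least_squares(f,[572,157,-.15]); print(nm,np.round(r.x,3),np.round(r.fun,1))
# roller
rp=np.array([[97,0,40],[-97,0,40]])
a=onz('top',[[421,275],[393.6,363]],40); print(a, np.linalg.norm(a[0]-a[1]),a.mean(0),np.degrees(np.arctan2(*(a[0]-a[1])[1::-1])))
E
```

```text
top [ 5.71019e+02  1.57760e+02 -1.73000e-01] [-0.3 -0.5  0.7 -0.5  0.5  0.6 -0.9  0.3]
scene [ 5.77886e+02  1.57012e+02 -1.71000e-01] [-1.2 -0.9 -0.6  1.1  2.  -1. ]
both [ 5.73027e+02  1.58032e+02 -1.70000e-01] [-0.5 -1.3  0.5 -1.7  0.5 -0.6 -0.9 -0.4 -1.9 -2.3 -1.2 -0.5  0.9 -2.5]
[[ 571.43375059 -302.97454792   40.        ]
 [ 396.77448027 -239.91780812   40.        ]] 185.69333091061856 [ 484.10411543 -271.44617802   40.        ] -19.850958935533534
```

```bash
python3 - <<'E'
from h import *
k=6
def corners(img,box):
    im=cv2.imread(img); x,y,w,h=box
    c=cv2.resize(im[y:y+h,x:x+w],None,fx=k,fy=k,interpolation=cv2.INTER_CUBIC)
    hsv=cv2.cvtColor(c,cv2.COLOR_BGR2HSV)
    m=((hsv[...,1]<75)).astype(np.uint8)*255
    m=cv2.morphologyEx(m,cv2.MORPH_OPEN,np.ones((13,13))); m=cv2.morphologyEx(m,cv2.MORPH_CLOSE,np.ones((25,25)))
    n,l,s,_=cv2.connectedComponentsWithStats(m); i=1+np.argmax(s[1:,4]); m=(l==i).astype(np.uint8)*255
    return c,m,lambda p:(np.array(p)+.5)/k-.5+[x,y]
c,m,f=corners("pics/top0.png",(105,225,210,110))
cnt=max(cv2.findContours(m,cv2.RETR_EXTERNAL,cv2.CHAIN_APPROX_NONE)[0],key=len)[:,0].astype(float)
rect=cv2.boxPoints(cv2.minAreaRect(cnt.astype(np.float32))); print(f(rect))
app=np.array([[130.5,240.5],[301.5,268],[292,323.75],[118,295.5]]); L=[]
pc=f(cnt)
for i in range(4):
    a,b=app[i],app[(i+1)%4]; d=(b-a)/np.linalg.norm(b-a); t=(pc-a)@d; n=np.abs((pc-a)@[-d[1],d[0]])
    q=pc[(n<2)&(t>6)&(t<np.linalg.norm(b-a)-6)]
    v=cv2.fitLine(q.astype(np.float32),cv2.DIST_HUBER,0,.01,.01).ravel(); L.append(v); print(len(q))
cor=[]
for i in range(4):
    a,b=L[i-1],L[i]; s=np.linalg.solve(np.c_[a[:2],-b[:2]],b[2:]-a[2:]); cor.append(a[2:]+a[:2]*s[0])
cor=np.array(cor); print(cor)
cp=np.array([[60,160,12],[60,-210,12],[-60,-210,12],[-60,160,12]])
r=least_squares(lambda x:(proj('top',wp(x,x[2],cp))-cor).ravel(),[572,157,-.15]); print(np.round(r.x,3),np.round(r.fun,2))
cv2.polylines(c,[np.round((cor-[105,225]+.5)*k-.5).astype(int)],True,(0,255,0)); 
cv2.imwrite("pics/d1.png",cv2.resize(c,(800,419)))
# roller
c,m,f=corners("pics/top0.png",(370,260,80,115))
cnt=max(cv2.findContours(m,cv2.RETR_EXTERNAL,cv2.CHAIN_APPROX_NONE)[0],key=len)
rr=cv2.boxPoints(cv2.minAreaRect(cnt)); cv2.drawContours(c,[cnt],-1,(0,255,0),1); cv2.polylines(c,[rr.astype(int)],True,(255,0,0)); cv2.imwrite("pics/d2.png",cv2.resize(c,(400,575)))
w=onz('top',f(rr),40);print(w,w.mean(0),[np.linalg.norm(w[i]-w[i-1]) for i in range(4)])
for i in (0,1): print(np.degrees(np.arctan2(*(w[i+1]-w[i])[1::-1])))
E
```

```text
[[117.04630566 296.33712769]
 [126.58396339 238.68257046]
 [300.99864197 267.53555298]
 [291.46098328 325.19011688]]
955
263
976
260
[[130.26463 239.75247]
 [300.93524 267.6204 ]
 [291.1925  323.5645 ]
 [117.16528 294.63925]]
[ 5.72266e+02  1.59069e+02 -1.76000e-01] [-0.5  -0.6   0.63 -0.35  0.56  0.54 -0.7   0.3 ]
[[ 399.11305211 -218.13022217   40.        ]
 [ 581.94209324 -283.10661595   40.        ]
 [ 568.98112518 -322.40422529   40.        ]
 [ 386.99082028 -256.29951266   40.        ]] [ 484.2567727  -269.98514402   40.        ] [np.float64(40.04801169629905), np.float64(194.0319304398966), np.float64(41.37981142007603), np.float64(193.6241310085931)]
-19.56492160782086
-108.25336620430743
```

View pics/d1.png

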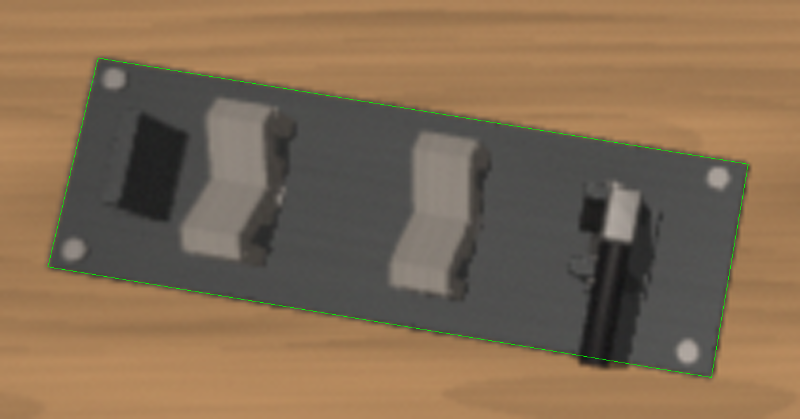

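View pics/d2.png

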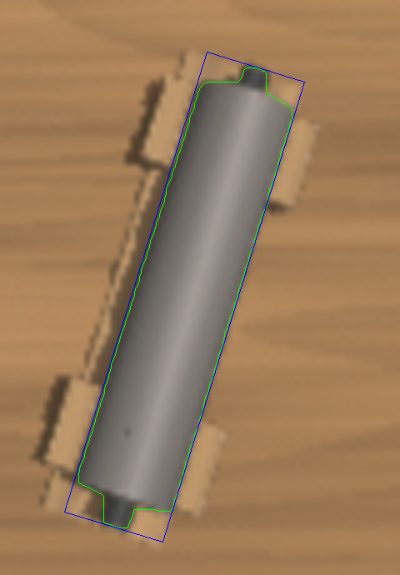

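```bash
python3 -m handwheel '[[0,[-0.4,-0.4,0],[0,0,0]],[0,[-0.75,-0.82,0],[0,0,0]],[0,[-0.75,-0.82,0],[0,0,0]],[0,[-0.75,-0.82,0],[0,0,0]],[0,[-0.75,-0.82,0],[0,0,0]],[0,[-0.75,-0.82,0],[0,0,0]],[0,[-0.75,-0.82,0],[0,0,0]],[0,[-0.75,-0.82,0],[0,0,0]],[0,[-0.75,-0.82,0],[0,0,0]],[0,[-0.75,-0.82,0],[0,0,0]],[0,[-0.75,-0.82,0],[0,0,0]],[0,[-0.75,-0.82,0],[0,0,0]]]' 40; python3 - <<'E'
from h import *
o,R=st(); print(delta([484.3,-270,130],R,o['tool_pos']))
E
```

```text
t: 2.2
tool_pos: [330.2, 129.4, 231.6]
eef_rot: [0.583, 3.086, 0.001]
wrist_force: [0.3, 0.4, 0.3]
grip_width: 1.004
t 2.20 pos [330.24 129.36 231.59] F [0.35 0.37 0.28] w 1.004 yaw_y 68.61 tilt 0.0010 q [ 0.37 -0.2  -0.35  1.42 -0.    0.75]
[ -9.63519186 -10.52373035   3.38637864]
```

```bash
python3 -m handwheel '[[0,[-0.75,-0.82,0.2],[0,0,-0.019]],[0,[-0.75,-0.82,0.2],[0,0,0]],[0,[-0.75,-0.82,0.2],[0,0,0]],[0,[-0.75,-0.82,0.2],[0,0,0]],[0,[-0.75,-0.82,0.2],[0,0,0]],[0,[-0.75,-0.82,0.2],[0,0,0]],[0,[-0.75,-0.82,0.2],[0,0,0]],[0,[-0.75,-0.82,0.2],[0,0,0]],[0,[-0.75,-0.82,0.2],[0,0,0]],[0,[-0.75,-0.82,0.2],[0,0,0]],[0,[-0.75,-0.82,0.2],[0,0,0]],[0,[-0.75,-0.82,0.2],[0,0,0]]]'; python3 - <<'E'
from h import *
o,R=st(); print(delta([484.3,-270,130],R,o['tool_pos']))
E
```

```text
t: 3.2
tool_pos: [484.1, -240.2, 159.0]
eef_rot: [0.538, 3.095, 0.0]
wrist_force: [-0.2, 0.2, 0.4]
grip_width: 0.998
t 3.20 pos [ 484.12 -240.23  158.98] F [-0.16  0.22  0.36] w 0.998 yaw_y 70.27 tilt 0.0002 q [-0.46  0.16 -0.15  1.25  0.   -0.12]
[-0.34067834 -0.93215699  0.96589401]
```

```bash
python3 -m handwheel '[[0,[-0.17,-0.46,0.3],[0,0,0]],[0,[-0.17,-0.47,0.66],[0,0,0]],[0,[0,0,0.7],[0,0,0]],[0,[0,0,0.5],[0,0,0]],[0,[0,0,0],[0,0,0]],[0,[0,0,0],[0,0,0]]]'; python3 - <<'E'
from h import *
o,R=st(); print(delta([484.3,-270,20],R,o['tool_pos']))
for n in('top','scene'): cv2.imwrite(f'pics/e_{n}.png',ctrl.grab_frame(n)['frame'])
E
```

```text
t: 3.7
tool_pos: [483.2, -267.7, 93.9]
eef_rot: [-0.537, -3.093, -0.001]
wrist_force: [0.7, -0.0, 0.3]
grip_width: 1.001
t 3.70 pos [ 483.19 -267.66   93.88] F [ 0.66 -0.03  0.27] w 1.001 yaw_y 70.30 tilt 0.0022 q [-0.51  0.21 -0.24  1.12  0.   -0.16]
[-0.06638995 -0.06209294  2.46251047]
```

View pics/e_scene.png

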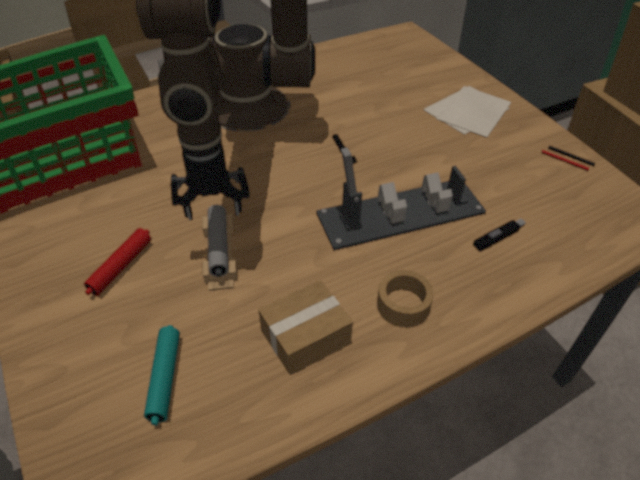

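View pics/e_top.png

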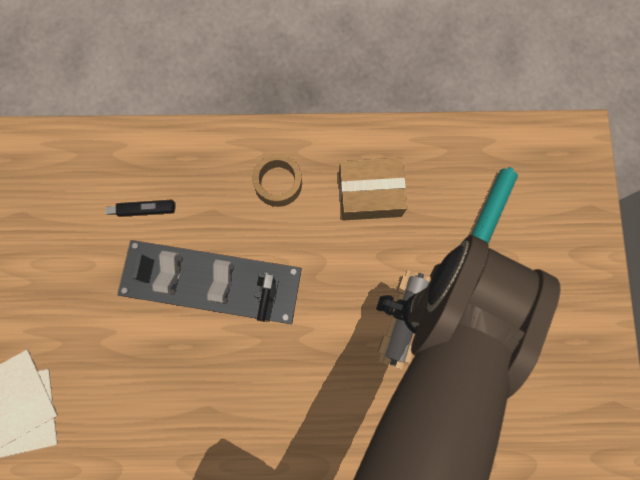

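The scene picture shows the open fingers at about (186,210) and (236,205), straddling the grey roller at (217,235). I descend and close.

```bash
python3 -m handwheel '[[0,[-0.03,-0.03,0.4],[0,0,0]],[0,[-0.03,-0.03,0.5],[0,0,0]],[0,[0,0,0.5],[0,0,0]],[0,[0,0,0.5],[0,0,0]],[0,[0,0,0.4],[0,0,0]],[0,[0,0,0.23],[0,0,0]],[0,[0,0,0],[0,0,0]],[0,[0,0,0],[0,0,0]]]'; python3 - <<'E'
from h import *
o,R=st()
E
python3 -m handwheel '[[0.3,[0,0,0],[0,0,0]],[0.4,[0,0,0],[0,0,0]],[0.45,[0,0,0],[0,0,0]],[0.5,[0,0,0],[0,0,0]],[0.55,[0,0,0],[0,0,0]],[0.6,[0,0,0],[0,0,0]],[0.65,[0,0,0],[0,0,0]],[0.7,[0,0,0],[0,0,0]],[0.8,[0,0,0],[0,0,0]],[1,[0,0,0],[0,0,0]],[1,[0,0,0],[0,0,0]],[1,[0,0,0],[0,0,0]]]' 50
python3 - <<'E'
from h import *
o,R=st()
E
```

```text
t: 4.47
tool_pos: [485.6, -270.6, 19.5]
eef_rot: [0.537, 3.094, -0.001]
wrist_force: [0.6, -0.0, 0.5]
grip_width: 0.998
t 4.47 pos [ 485.58 -270.56   19.53] F [ 0.57 -0.01  0.52] w 0.998 yaw_y 70.31 tilt 0.0011 q [-0.51  0.27 -0.34  0.96 -0.   -0.16]
t: 5.47
tool_pos: [485.4, -270.5, 19.3]
eef_rot: [0.537, 3.094, -0.0]
wrist_force: [-1.2, 1.4, 5.4]
grip_width: 0.455
t 5.47 pos [ 485.42 -270.54   19.34] F [-1.17  1.38  5.38] w 0.455 yaw_y 70.29 tilt 0.0010 q [-0.51  0.27 -0.34  0.96  0.   -0.16]
```

Width 0.455 × 85 ≈ 39 mm, which fits the 40 mm tube. Lift now.

```bash
python3 -m handwheel '[[1,[0,0,-0.05],[0,0,0]],[1,[0,0,-0.1],[0,0,0]],[1,[0,0,-0.2],[0,0,0]],[1,[0,0,-0.3],[0,0,0]],[1,[0,0,-0.4],[0,0,0]],[1,[0,0,-0.5],[0,0,0]],[1,[0,0,-0.5],[0,0,0]],[1,[0,0,-0.3],[0,0,0]],[1,[0,0,-0.1],[0,0,0]],[1,[0,0,0],[0,0,0]],[1,[0,0,0],[0,0,0]],[1,[0,0,0],[0,0,0]]]'
python3 - <<'E'
from h import *
for i in range(4):
    o,R=st(); f=ctrl.grab_frame('scene')
cv2.imwrite('pics/f_scene.png',cv2.resize(f['frame'][150:330,120:360],(800,600),interpolation=cv2.INTER_CUBIC))
E
```

```text
t: 6.47
tool_pos: [484.5, -270.1, 91.1]
eef_rot: [-0.537, -3.094, -0.001]
wrist_force: [0.3, 0.1, -4.9]
grip_width: 0.455
t 6.47 pos [ 484.51 -270.13   91.09] F [ 0.29  0.13 -4.88] w 0.455 yaw_y 70.29 tilt 0.0017 q [-0.51  0.22 -0.24  1.12 -0.   -0.16]
t 6.52 pos [ 484.46 -270.12   91.03] F [ 0.74  0.08 -5.28] w 0.451 yaw_y 70.29 tilt 0.0019 q [-0.51  0.22 -0.24  1.12 -0.   -0.16]
t 6.57 pos [ 484.55 -270.16   91.13] F [ 0.15 -0.12 -4.45] w 0.448 yaw_y 70.29 tilt 0.0017 q [-0.51  0.22 -0.24  1.12 -0.   -0.16]
t 6.62 pos [ 484.63 -270.19   91.25] F [ 0.39 -0.05 -4.56] w 0.456 yaw_y 70.29 tilt 0.0015 q [-0.51  0.22 -0.24  1.12 -0.   -0.16]
```

View pics/f_scene.png

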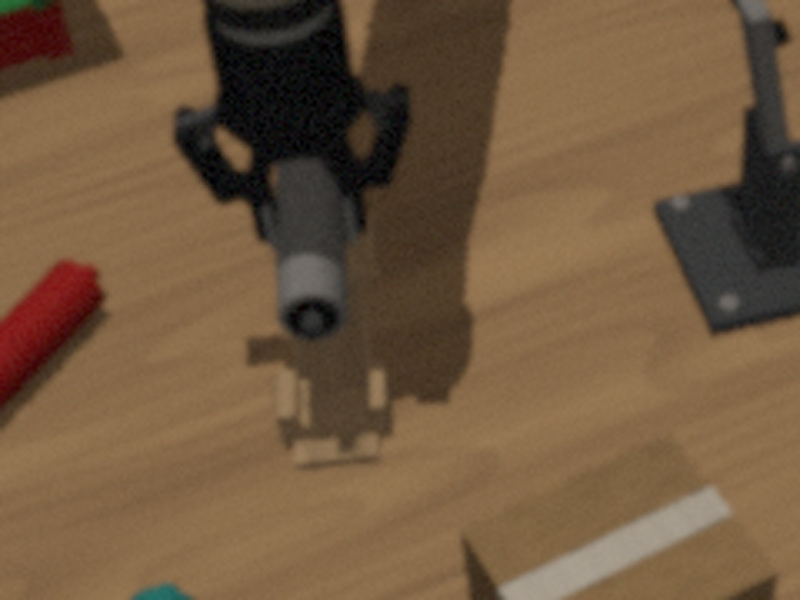

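The roller hangs level in the gripper (crop (312,315) is its near end), the rest below is empty, and the weight reads about 4.9 N. I raise it and turn it to the cradle's direction.

```bash
python3 -m handwheel '[[1,[0,0,-0.3],[0,0,0.04]],[1,[0,0,-0.5],[0,0,0.077]],[1,[0,0,-0.5],[0,0,0.077]],[1,[0,0,-0.5],[0,0,0.077]],[1,[0,0,-0.5],[0,0,0.077]],[1,[0,0,-0.5],[0,0,0.077]],[1,[0,0,-0.5],[0,0,0.077]],[1,[0,0,-0.5],[0,0,0.077]],[1,[0,0,-0.5],[0,0,0.077]],[1,[0,0,-0.5],[0,0,0.077]],[1,[0,0,-0.4],[0,0,0.077]],[1,[0,0,-0.2],[0,0,0.077]]]'
python3 - <<'E'
from h import *
o,R=st(); d=R.T@[np.cos(np.radians(-10.08)),np.sin(np.radians(-10.08)),0]; print(d, 'yaw err',-10.08-np.degrees(np.arctan2(R[1,1],R[0,1])))
cr=lambda x,y:wp([572.3,159.1],-.176,[[x,y,0]])[0,:2]
print(cr(0,-8))
print(delta([*cr(0,-8),200],R,o['tool_pos']))
E
```

```text
t: 7.67
tool_pos: [485.4, -270.7, 255.6]
eef_rot: [2.403, 2.021, 0.001]
wrist_force: [0.6, -0.3, -5.2]
grip_width: 0.453
t 7.67 pos [ 485.44 -270.65  255.63] F [ 0.63 -0.3  -5.2 ] w 0.453 yaw_y -9.88 tilt 0.0017 q [-0.51  0.19  0.08  1.47  0.    1.23]
[-0.00345676  0.99999268  0.00164317] yaw err -0.19811189878264202
[570.89925778 151.22358449]
[14.34381839  0.39000081  1.84671524]
```

```bash
python3 -m handwheel '[[1,[0.4,0.03,0],[0,0,0.002]],[1,[0.7,0.03,0],[0,0,0]],[1,[0.9,0.03,0],[0,0,0]],[1,[0.9,0.03,0],[0,0,0]],[1,[0.9,0.03,0],[0,0,0]],[1,[0.9,0.03,0],[0,0,0]],[1,[0.9,0.03,0],[0,0,0]],[1,[0.9,0.03,0],[0,0,0]],[1,[0.9,0.03,0],[0,0,0]],[1,[0.9,0.03,0],[0,0,0]],[1,[0.9,0.03,0],[0,0,0]],[1,[0.9,0.03,0],[0,0,0]]]'
python3 -m handwheel '[[1,[0.9,0.03,0],[0,0,0]],[1,[0.9,0,0],[0,0,0]],[1,[0.8,0,0],[0,0,0]],[1,[0.6,0,0],[0,0,0]],[1,[0.4,0,0],[0,0,0]],[1,[0.3,0,0],[0,0,0]],[1,[0.2,0,0],[0,0,0]],[1,[0.1,0,0],[0,0,0]],[1,[0,0,0],[0,0,0]],[1,[0,0,0],[0,0,0]],[1,[0,0,0],[0,0,0]]]'
python3 - <<'E'
from h import *
o,R=st(); print('yaw err',-10.08-np.degrees(np.arctan2(R[1,1],R[0,1])))
cr=lambda x,y:wp([572.3,159.1],-.176,[[x,y,0]])[0,:2]
print(delta([*cr(0,-9),100],R,o['tool_pos']))
for n in('top','scene'): cv2.imwrite(f'pics/g_{n}.png',ctrl.grab_frame(n)['frame'])
E
```

```text
t: 8.67
tool_pos: [546.5, 28.3, 253.4]
eef_rot: [-2.399, -2.028, 0.001]
wrist_force: [0.7, 0.3, -4.6]
grip_width: 0.45
t: 9.58
tool_pos: [569.0, 149.6, 254.3]
eef_rot: [2.402, 2.024, -0.0]
wrist_force: [1.0, -1.0, -4.6]
grip_width: 0.451
t 9.58 pos [568.95 149.63 254.25] F [ 1.02 -1.02 -4.6 ] w 0.451 yaw_y -9.77 tilt 0.0002 q [ 0.26  0.25  0.16  1.48 -0.    2.  ]
yaw err -0.3106247165218967
[0.03085935 0.05402953 5.14178467]
```

View pics/g_scene.png

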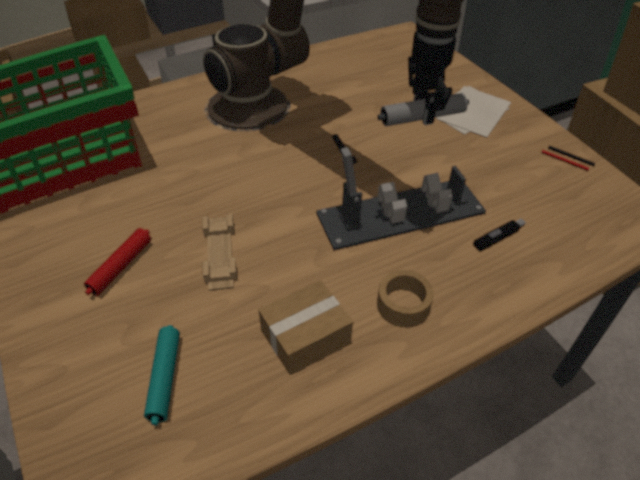

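View pics/g_top.png

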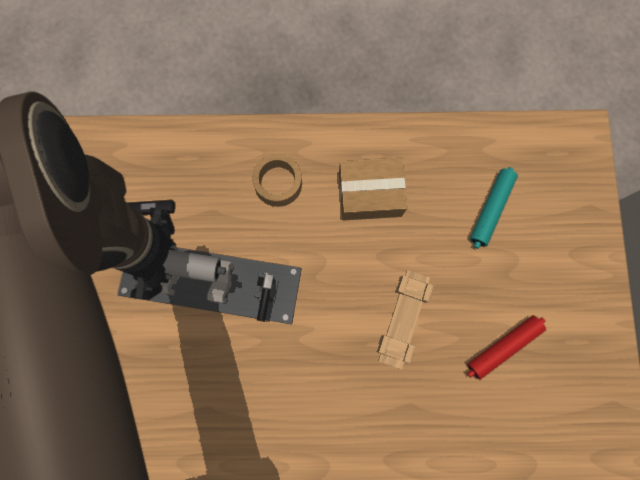

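Scene: the roller is in the gripper at (425,108), parallel to and above the cradle at (400,212), and the rest is empty at (219,252). I lower to just above the Vs.

```bash
python3 -m handwheel '[[1,[0.015,0.03,0.3],[0,0,0.003]],[1,[0.015,0.025,0.6],[0,0,0]],[1,[0,0,0.7],[0,0,0]],[1,[0,0,0.8],[0,0,0]],[1,[0,0,0.8],[0,0,0]],[1,[0,0,0.7],[0,0,0]],[1,[0,0,0.5],[0,0,0]],[1,[0,0,0.3],[0,0,0]],[1,[0,0,0.2],[0,0,0]],[1,[0,0,0.1],[0,0,0]],[1,[0,0,0],[0,0,0]],[1,[0,0,0],[0,0,0]]]'
python3 - <<'E'
from h import *
o,R=st(); print('yaw err',-10.08-np.degrees(np.arctan2(R[1,1],R[0,1])))
cr=lambda x,y:wp([572.3,159.1],-.176,[[x,y,0]])[0,:2]
print(delta([*cr(0,-9),80],R,o['tool_pos']))
for n in('top','scene'):
    f=ctrl.grab_frame(n)['frame']
    c=f[120:270,300:500] if n=='scene' else f[200:350,100:300]
    cv2.imwrite(f'pics/h_{n}.png',cv2.resize(c,(800,600),interpolation=cv2.INTER_CUBIC))
    print(n,[(np.round(d['at'],1),d['conf']) for d in ctrl.spot_point('roller',n)],[(np.round(d['at'],1),d['conf']) for d in ctrl.spot_point('stop',n)])
E
```

```text
t: 10.68
tool_pos: [571.3, 151.1, 105.0]
eef_rot: [2.406, 2.019, 0.002]
wrist_force: [-0.2, 0.1, -4.3]
grip_width: 0.453
t 10.68 pos [571.3  151.13 104.96] F [-0.18  0.14 -4.31] w 0.453 yaw_y -9.99 tilt 0.0014 q [ 0.26  0.28 -0.13  1.16 -0.    2.  ]
yaw err -0.08803773295619344
[-0.03318219 -0.0147145   0.8318618 ]
top [(array([ 423.3, -470.1,   23.9]), 0.65), (array([ 720.9, -471. ,   19.4]), 0.61), (array([576.5, 153.3, 130.9]), 0.59)] []
scene [(array([572.3, 153.3, 130.7]), 0.97), (array([ 712.7, -469.8,   20.9]), 0.86), (array([ 426.8, -470. ,   23.2]), 0.74), (array([ 756.7, -207.6,   -0.8]), 0.63)] [(array([585.5, 258.1,   1. ]), 0.92), (array([ 7.272e+02,  2.765e+02, -2.000e-01]), 0.5)]
```

View pics/h_scene.png

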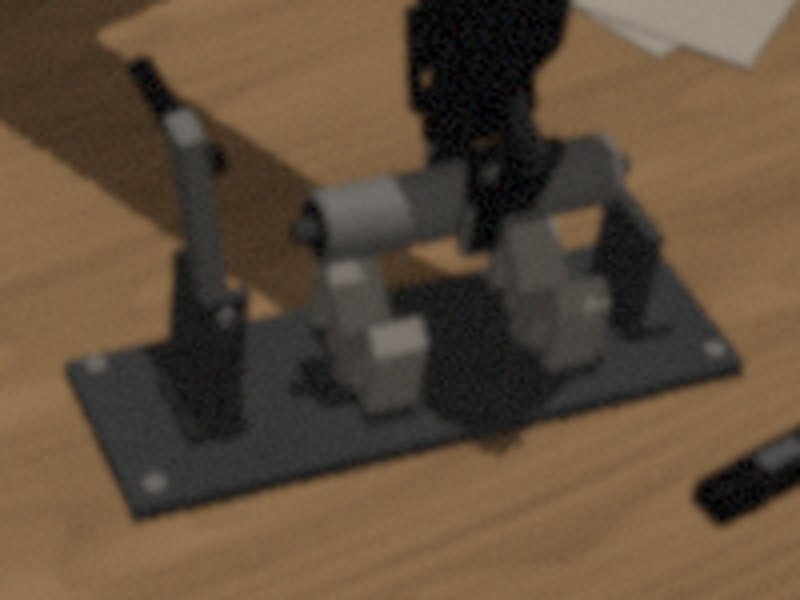

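View pics/h_top.png

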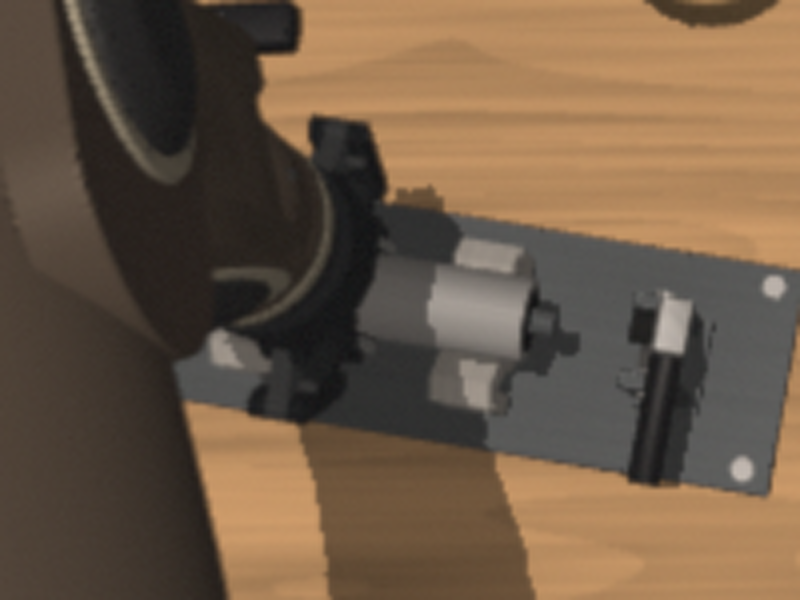

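```bash
python3 - <<'E'
from h import *
P=[572.3,159.1]
print(proj('top',wp(P,-.176,[[0,-40,42],[0,-70,42],[0,70,42],[0,40,42]])))
print('obs (213,280.8),(228.5,283),(159.5,272),(175,275)')
print('stub end pred',proj('top',wp(P,-.176,[[0,-105,125.5],[0,-93,125.5]])), 'obs stub (237,279.5)')
# V tops in top/scene, z candidates: outer top corners
for z in (64,70,76,80): print(z,proj('scene',wp(P,-.176,[[29.5,-40,z],[29.5,-70,z],[29.5,40,z]])).round(1).tolist(),proj('top',wp(P,-.176,[[29.5,-70,z],[-29.5,-70,z],[29.5,40,z]])).round(1).tolist())
E
```

```text
[[213.77219561 280.44866258]
 [228.25777363 282.83372502]
 [160.80084299 271.73601576]
 [175.22695582 274.10738353]]
obs (213,280.8),(228.5,283),(159.5,272),(175,275)
stub end pred [[238.91237126 280.79716722]
 [232.6018861  279.75886526]] obs stub (237,279.5)
64 [[403.9, 201.4], [391.1, 204.3], [437.2, 193.8]] [[229.2, 267.1], [223.4, 296.2], [175.3, 258.3]]
70 [[404.2, 199.3], [391.4, 202.2], [437.6, 191.7]] [[228.7, 266.7], [222.9, 296.0], [174.5, 257.8]]
76 [[404.6, 197.2], [391.6, 200.1], [438.1, 189.7]] [[228.2, 266.2], [222.3, 295.7], [173.7, 257.3]]
80 [[404.8, 195.8], [391.8, 198.7], [438.3, 188.3]] [[227.8, 265.9], [221.9, 295.5], [173.1, 257.0]]
```

```bash
python3 -m handwheel '[[1,[-0.02,0,0.2],[0,0,0.001]],[1,[0,0,0.3],[0,0,0]],[1,[0,0,0.3],[0,0,0]],[1,[0,0,0.25],[0,0,0]],[1,[0,0,0.2],[0,0,0]],[1,[0,0,0.1],[0,0,0]],[1,[0,0,0.05],[0,0,0]],[1,[0,0,0],[0,0,0]],[1,[0,0,0],[0,0,0]],[1,[0,0,0],[0,0,0]]]'
python3 -c "
from h import *
st()"
python3 -m handwheel '[[1,[0,0,0.05],[0,0,0]],[1,[0,0,0.05],[0,0,0]],[1,[0,0,0],[0,0,0]],[1,[0,0,0],[0,0,0]]]'
python3 -c "
from h import *
st()"
```

```text
t: 11.82
tool_pos: [571.0, 150.5, 62.6]
eef_rot: [2.408, 2.017, 0.001]
wrist_force: [-0.1, -0.2, -5.0]
grip_width: 0.452
t 11.82 pos [571.02 150.52  62.58] F [-0.06 -0.25 -5.  ] w 0.452 yaw_y -10.08 tilt 0.0009 q [ 0.26  0.3  -0.2   1.07 -0.    2.  ]
t: 12.15
tool_pos: [570.6, 150.4, 59.0]
eef_rot: [-2.408, -2.018, 0.0]
wrist_force: [0.2, 1.3, -4.2]
grip_width: 0.455
t 12.15 pos [570.57 150.42  59.02] F [ 0.24  1.25 -4.22] w 0.455 yaw_y -10.08 tilt 0.0002 q [ 0.26  0.3  -0.21  1.07  0.    2.  ]
```

```bash
for i in 1; do python3 -m handwheel '[[1,[0,0,0.04],[0,0,0]],[1,[0,0,0.04],[0,0,0]],[1,[0,0,0],[0,0,0]]]';  python3 -m handwheel '[[1,[0,0,0.04],[0,0,0]],[1,[0,0,0.04],[0,0,0]],[1,[0,0,0],[0,0,0]]]'; python3 -m handwheel '[[1,[0,0,0.04],[0,0,0]],[1,[0,0,0.04],[0,0,0]],[1,[0,0,0],[0,0,0]]]'; done
```

```text
t: 12.4
tool_pos: [570.5, 150.4, 56.4]
eef_rot: [-2.408, -2.018, 0.001]
wrist_force: [-0.6, -0.2, -5.4]
grip_width: 0.45
t: 12.65
tool_pos: [570.5, 150.4, 54.0]
eef_rot: [-2.408, -2.018, 0.001]
wrist_force: [-0.3, -0.1, -5.2]
grip_width: 0.456
t: 12.9
tool_pos: [571.3, 150.5, 53.1]
eef_rot: [2.407, 2.017, 0.002]
wrist_force: [-1.0, -0.4, 2.3]
grip_width: 0.453
```

```bash
python3 -m handwheel '[[1,[0,0,0],[0,0,0]],[1,[0,0,0],[0,0,0]],[1,[0,0,0],[0,0,0]]]'; python3 - <<'E'
from h import *
cr=lambda p:((np.array(p)[:2]-[572.3,159.1])@np.array([[np.cos(.176),np.sin(.176)],[-np.sin(.176),np.cos(.176)]])).round(2)
for i in range(3):
    o,R=st(); print('cradle xy',cr(o['tool_pos']),o['moment'].round(3)); ctrl.grab_frame('top')
f=ctrl.grab_frame('scene')['frame']; cv2.imwrite('pics/i_s.png',cv2.resize(f[120:270,300:500],(800,600),interpolation=cv2.INTER_CUBIC))
f=ctrl.grab_frame('top')['frame']; cv2.imwrite('pics/i_t.png',cv2.resize(f[230:320,180:300],(800,600),interpolation=cv2.INTER_CUBIC))
E
```

```text
t: 13.15
tool_pos: [571.3, 150.5, 53.0]
eef_rot: [2.407, 2.017, 0.002]
wrist_force: [-0.9, -1.7, 5.8]
grip_width: 0.456
t 13.15 pos [571.3  150.51  53.04] F [-0.91 -1.73  5.77] w 0.456 yaw_y -10.08 tilt 0.0019 q [ 0.26  0.3  -0.21  1.05 -0.    2.  ]
cradle xy [ 0.52 -8.64] [-0.285  0.336  0.038]
t 13.20 pos [571.34 150.45  53.05] F [-2.1  -1.67  5.72] w 0.450 yaw_y -10.08 tilt 0.0019 q [ 0.26  0.3  -0.21  1.05 -0.    2.  ]
cradle xy [ 0.57 -8.69] [-0.279  0.289  0.091]
t 13.25 pos [571.36 150.48  53.06] F [-0.38 -1.38  5.7 ] w 0.451 yaw_y -10.08 tilt 0.0020 q [ 0.26  0.3  -0.21  1.05 -0.    2.  ]
cradle xy [ 0.58 -8.66] [-0.273  0.308  0.044]
```

View pics/i_s.png

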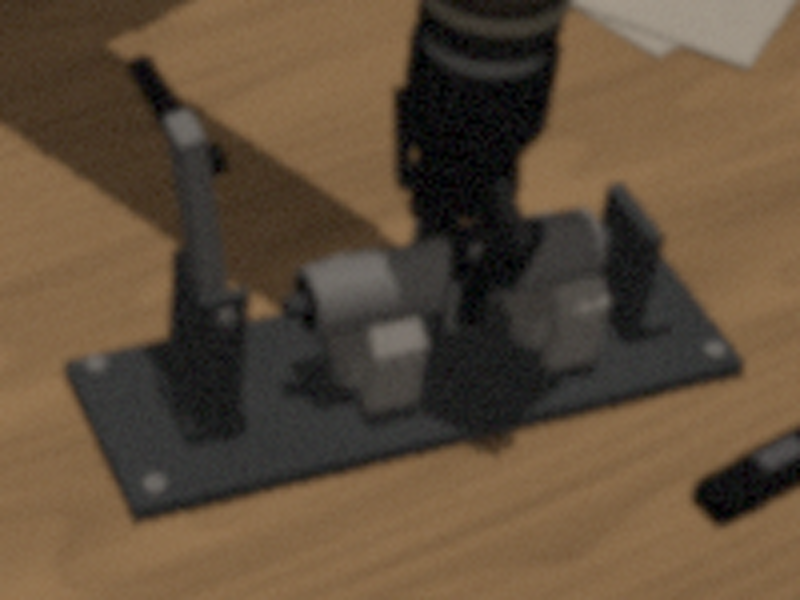

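View pics/i_t.png

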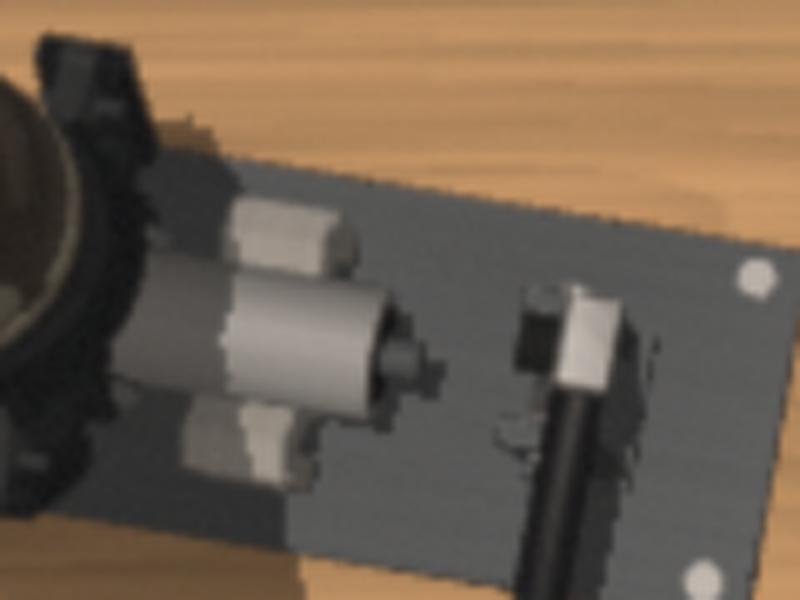

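Scene and top both show the roller down in both Vs, clear of the stop. Vertical force has changed by about 10.4 N from hanging, and the sideways force is only about 1 N. I press slightly more and hold.

```bash
python3 -m handwheel '[[1,[0,0,0.01],[0,0,0]],[1,[0,0,0],[0,0,0]],[1,[0,0,0],[0,0,0]],[1,[0,0,0],[0,0,0]]]'; python3 - <<'E'
from h import *
for i in range(3):
    o,R=st(); print(o['moment'].round(3)); ctrl.grab_frame('top')
print(np.abs(o['qvel']).max())
E
```

```text
t: 13.73
tool_pos: [571.3, 150.5, 53.0]
eef_rot: [2.407, 2.017, 0.003]
wrist_force: [-1.8, -1.4, 8.4]
grip_width: 0.454
t 13.73 pos [571.34 150.49  53.03] F [-1.77 -1.43  8.42] w 0.454 yaw_y -10.08 tilt 0.0021 q [ 0.26  0.3  -0.22  1.05 -0.    2.  ]
[-0.28   0.414  0.082]
t 13.78 pos [571.29 150.47  52.97] F [-2.79 -1.5   8.15] w 0.447 yaw_y -10.08 tilt 0.0020 q [ 0.26  0.3  -0.22  1.05 -0.    2.  ]
[-0.358  0.463  0.035]
t 13.83 pos [571.32 150.47  53.  ] F [-1.35 -1.98  6.81] w 0.452 yaw_y -10.08 tilt 0.0021 q [ 0.26  0.3  -0.22  1.05 -0.    2.  ]
[-0.341  0.475  0.034]
0.0015630732842568946
```

```bash
python3 -m handwheel '[[1,[0,-0.005,0],[0,0,0]],[1,[0,0,0],[0,0,0]],[1,[0,0,0],[0,0,0]],[1,[0,0,0],[0,0,0]],[1,[0,0,0],[0,0,0]]]'; python3 -m handwheel '[[1,[0,0,-0.01],[0,0,0]],[1,[0,0,-0.01],[0,0,0]],[1,[0,0,-0.015],[0,0,0]],[1,[0,0,0],[0,0,0]],[1,[0,0,0],[0,0,0]],[1,[0,0,0],[0,0,0]]]'
```

```text
t: 14.3
tool_pos: [571.3, 150.5, 53.0]
eef_rot: [2.407, 2.017, 0.003]
wrist_force: [-1.9, -1.7, 7.2]
grip_width: 0.453
t: 14.8
tool_pos: [571.3, 150.5, 53.0]
eef_rot: [2.407, 2.017, 0.002]
wrist_force: [2.3, -0.9, 3.7]
grip_width: 0.454
```

```bash
python3 -m handwheel '[[1,[0,0,-0.01],[0,0,0]],[1,[0,0,0],[0,0,0]],[1,[0,0,0],[0,0,0]]]'; python3 - <<'E'
from h import *
for i in range(3):
    o,R=st(); ctrl.grab_frame('top')
E
```

```text
t: 15.05
tool_pos: [571.2, 150.5, 53.0]
eef_rot: [2.407, 2.017, 0.001]
wrist_force: [5.3, -1.3, 1.5]
grip_width: 0.455
t 15.05 pos [571.22 150.49  53.04] F [ 5.34 -1.29  1.49] w 0.455 yaw_y -10.08 tilt 0.0013 q [ 0.26  0.3  -0.21  1.05 -0.    2.  ]
t 15.10 pos [571.25 150.44  53.03] F [ 5.41 -2.65  1.72] w 0.451 yaw_y -10.09 tilt 0.0013 q [ 0.26  0.3  -0.21  1.05 -0.    2.  ]
t 15.15 pos [571.22 150.47  53.03] F [ 5.28 -2.35  2.09] w 0.453 yaw_y -10.08 tilt 0.0013 q [ 0.26  0.3  -0.21  1.05 -0.    2.  ]
```

```bash
python3 -m handwheel '[[1,[0,0.01,0],[0,0,0]],[1,[0,0.01,0],[0,0,0]],[1,[0,0,0],[0,0,0]],[1,[0,0,0],[0,0,0]]]'; python3 - <<'E'
from h import *
for i in range(3):
    o,R=st(); ctrl.grab_frame('top')
E
```

```text
t: 15.53
tool_pos: [571.3, 150.5, 53.0]
eef_rot: [2.408, 2.018, 0.001]
wrist_force: [4.2, -0.9, 2.6]
grip_width: 0.448
t 15.53 pos [571.26 150.46  53.04] F [ 4.23 -0.92  2.63] w 0.448 yaw_y -10.07 tilt 0.0003 q [ 0.26  0.3  -0.21  1.05  0.    2.  ]
t 15.58 pos [571.24 150.44  53.01] F [ 4.34 -0.51  2.78] w 0.453 yaw_y -10.07 tilt 0.0003 q [ 0.26  0.3  -0.21  1.05  0.    2.  ]
t 15.63 pos [571.23 150.46  53.02] F [ 5.27 -0.51  2.41] w 0.455 yaw_y -10.08 tilt 0.0003 q [ 0.26  0.3  -0.21  1.05  0.    2.  ]
```

```bash
python3 -m handwheel '[[1,[0,0.01,0],[0,0,0]],[1,[0,0.01,0],[0,0,0]],[1,[0,0,0],[0,0,0]],[1,[0,0,0],[0,0,0]],[1,[0,0,0],[0,0,0]]]'; python3 - <<'E'
from h import *
for i in range(2):
    o,R=st();print(o['moment'].round(2)); ctrl.grab_frame('top')
E
```

```text
t: 16.1
tool_pos: [571.3, 150.4, 53.0]
eef_rot: [-2.407, -2.018, 0.0]
wrist_force: [0.5, 0.1, 5.4]
grip_width: 0.453
t 16.10 pos [571.3  150.45  53.02] F [0.52 0.11 5.4 ] w 0.453 yaw_y -10.07 tilt 0.0008 q [ 0.26  0.3  -0.21  1.05  0.    2.  ]
[ 0.02 -0.2  -0.04]
t 16.15 pos [571.28 150.43  53.02] F [0.14 0.27 5.26] w 0.455 yaw_y -10.07 tilt 0.0007 q [ 0.26  0.3  -0.21  1.05  0.    2.  ]
[-0.01 -0.19  0.01]
```

```bash
python3 -m handwheel '[[1,[0,0,0.008],[0,0,0]],[1,[0,0,0],[0,0,0]],[1,[0,0,0],[0,0,0]],[1,[0,0,0],[0,0,0]],[1,[0,0,0],[0,0,0]],[1,[0,0,0],[0,0,0]],[1,[0,0,0],[0,0,0]]]'; python3 - <<'E'
from h import *
for i in range(2):
    o,R=st();print(o['moment'].round(2)); ctrl.grab_frame('top')
E
python3 -m handwheel '[[1,[0,0.005,-0.012],[0,0,0]],[1,[0,0.005,-0.012],[0,0,0]],[1,[0,0.005,-0.012],[0,0,0]],[1,[0,0,0],[0,0,0]],[1,[0,0,0],[0,0,0]],[1,[0,0,0],[0,0,0]]]'; python3 - <<'E'
from h import *
for i in range(2):
    o,R=st();print(o['moment'].round(2)); ctrl.grab_frame('top')
E
```

```text
t: 16.78
tool_pos: [571.3, 150.4, 53.0]
eef_rot: [-2.407, -2.018, 0.0]
wrist_force: [0.1, 0.2, 6.6]
grip_width: 0.454
t 16.78 pos [571.27 150.45  52.96] F [0.14 0.17 6.61] w 0.454 yaw_y -10.06 tilt 0.0007 q [ 0.26  0.3  -0.21  1.05  0.    2.  ]
[-0.02 -0.03  0.04]
t 16.83 pos [571.29 150.47  53.  ] F [-0.36 -0.38  7.46] w 0.454 yaw_y -10.06 tilt 0.0007 q [ 0.26  0.3  -0.21  1.05  0.    2.  ]
[-0.02 -0.04  0.05]
t: 17.38
tool_pos: [571.3, 150.4, 53.0]
eef_rot: [-2.406, -2.017, 0.002]
wrist_force: [-1.9, 2.6, -1.8]
grip_width: 0.458
t 17.38 pos [571.25 150.4   53.03] F [-1.85  2.56 -1.85] w 0.458 yaw_y -10.06 tilt 0.0021 q [ 0.26  0.31 -0.21  1.06  0.    2.  ]
[ 0.52  0.26 -0.  ]
t 17.43 pos [571.26 150.36  53.06] F [-0.98  2.03 -2.02] w 0.458 yaw_y -10.06 tilt 0.0021 q [ 0.26  0.31 -0.21  1.06  0.    2.  ]
[0.57 0.27 0.03]
```

A clean, centred press held for 0.6 s: about 11.5 N on the Vs, sideways about 0. It is now relaxed to about 3 N on the Vs. Next, slide toward the stop.

```bash
python3 -m handwheel '[[1,[0.02,0,0],[0,0,0]],[1,[0.03,0,0],[0,0,0]],[1,[0.03,0,0],[0,0,0]],[1,[0.03,0,0],[0,0,0]],[1,[0,0,0],[0,0,0]],[1,[0,0,0],[0,0,0]]]'; python3 - <<'E'
from h import *
cr=lambda p:((np.array(p)[:2]-[572.3,159.1])@np.array([[np.cos(.176),np.sin(.176)],[-np.sin(.176),np.cos(.176)]])).round(2)
for i in range(2):
    o,R=st();print(cr(o['tool_pos']),'axial F',o['wrist_force'][:2]@[.175,.985]); ctrl.grab_frame('top')
E
```

```text
t: 17.98
tool_pos: [572.2, 153.3, 53.4]
eef_rot: [-2.408, -2.017, 0.002]
wrist_force: [-3.2, -1.8, -3.1]
grip_width: 0.459
t 17.98 pos [572.21 153.28  53.45] F [-3.19 -1.84 -3.15] w 0.459 yaw_y -10.08 tilt 0.0012 q [ 0.26  0.31 -0.21  1.06 -0.    2.01]
[ 0.93 -5.75] axial F -2.369026353475255
t 18.03 pos [572.24 153.31  53.46] F [-4.08 -1.69 -2.98] w 0.451 yaw_y -10.08 tilt 0.0011 q [ 0.26  0.31 -0.21  1.06  0.    2.01]
[ 0.95 -5.72] axial F -2.378735856063569
```

```bash
python3 -m handwheel '[[1,[0,-0.01,0.005],[0,0,0]],[1,[0,-0.01,0.005],[0,0,0]],[1,[0.03,0,0],[0,0,0]],[1,[0.03,0,0],[0,0,0]],[1,[0.03,0,0],[0,0,0]],[1,[0,0,0],[0,0,0]],[1,[0,0,0],[0,0,0]]]'; python3 - <<'E'
from h import *
cr=lambda p:((np.array(p)[:2]-[572.3,159.1])@np.array([[np.cos(.176),np.sin(.176)],[-np.sin(.176),np.cos(.176)]])).round(2)
for i in range(2):
    o,R=st();print(cr(o['tool_pos']),'axial F',o['wrist_force'][:2]@[.175,.985]); ctrl.grab_frame('top')
f=ctrl.grab_frame('scene')['frame']; cv2.imwrite('pics/j_s.png',cv2.resize(f[140:230,370:490],(800,600),interpolation=cv2.INTER_CUBIC))
E
```

```text
t: 18.67
tool_pos: [573.0, 156.5, 53.7]
eef_rot: [2.408, 2.018, 0.002]
wrist_force: [-2.1, -0.9, -3.3]
grip_width: 0.455
t 18.67 pos [573.04 156.54  53.68] F [-2.14 -0.92 -3.29] w 0.455 yaw_y -10.07 tilt 0.0010 q [ 0.27  0.31 -0.21  1.06  0.    2.01]
[ 1.18 -2.39] axial F -1.2787852125005439
t 18.72 pos [573.06 156.5   53.69] F [-0.66  0.43 -2.98] w 0.456 yaw_y -10.07 tilt 0.0010 q [ 0.27  0.31 -0.21  1.06  0.    2.01]
[ 1.2  -2.42] axial F 0.3076628073735171
```

View pics/j_s.png

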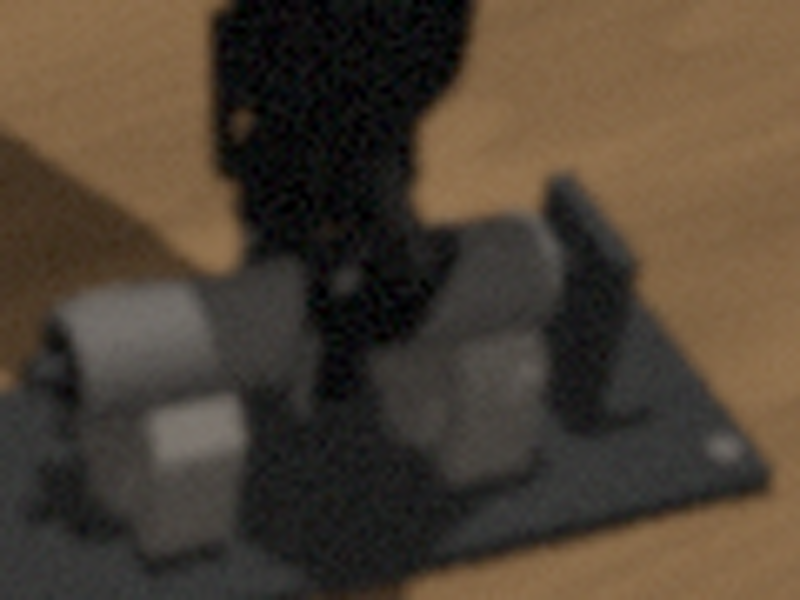

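It has slid 6 mm but ridden about 0.6 mm up the +x flank. I bring it back to the centre before going on.

```bash
python3 -m handwheel '[[1,[0,-0.01,0.005],[0,0,0]],[1,[0,-0.01,0.005],[0,0,0]],[1,[0,-0.005,0.005],[0,0,0]],[1,[0,0,0.005],[0,0,0]],[1,[0,0,0],[0,0,0]],[1,[0,0,0],[0,0,0]]]'; cat >> h.py <<'E'
cr=lambda p:((np.array(p)[:2]-[572.3,159.1])@np.array([[np.cos(.176),np.sin(.176)],[-np.sin(.176),np.cos(.176)]]).T).round(2)
def s2(n=2):
    for i in range(n):
        o,R=st();F=o['wrist_force'];d=np.array(o['tool_pos'][:2])-[572.3,159.1]
        c,s=np.cos(.176),np.sin(.176)
        print('  cradle xy',round(c*d[0]-s*d[1],2),round(s*d[0]+c*d[1],2),'Fx_c %.1f axial %.1f Fz %.1f'%(c*F[0]-s*F[1],s*F[0]+c*F[1],F[2]),'M',o['moment'].round(2))
        if i<n-1: ctrl.grab_frame('top')
E
python3 -c "
from h import *
s2()"
```

```text
t: 19.32
tool_pos: [572.3, 156.4, 53.1]
eef_rot: [2.408, 2.017, 0.001]
wrist_force: [1.8, 0.6, -3.6]
grip_width: 0.454
t 19.32 pos [572.28 156.39  53.11] F [ 1.77  0.57 -3.56] w 0.454 yaw_y -10.08 tilt 0.0009 q [ 0.27  0.31 -0.21  1.05 -0.    2.01]
  cradle xy 0.46 -2.68 Fx_c 1.6 axial 0.9 Fz -3.6 M [ 0.03 -0.29 -0.02]
t 19.37 pos [572.29 156.37  53.1 ] F [ 1.86  0.79 -3.92] w 0.457 yaw_y -10.08 tilt 0.0009 q [ 0.27  0.31 -0.21  1.05 -0.    2.01]
  cradle xy 0.47 -2.69 Fx_c 1.7 axial 1.1 Fz -3.9 M [-0.01 -0.36  0.02]
```

```bash
python3 -m handwheel '[[1,[0,0.003,0.012],[0,0,0]],[1,[0.02,0,0],[0,0,0]],[1,[0.03,0,0],[0,0,0]],[1,[0.03,0,0],[0,0,0]],[1,[0,0,0],[0,0,0]],[1,[0,0,0],[0,0,0]]]'; python3 -c "
from h import *
s2()"
```

```text
t: 19.87
tool_pos: [572.6, 157.7, 53.0]
eef_rot: [2.407, 2.016, -0.001]
wrist_force: [0.3, -5.5, 2.0]
grip_width: 0.45
t 19.87 pos [572.58 157.68  52.99] F [ 0.29 -5.45  2.04] w 0.450 yaw_y -10.11 tilt 0.0022 q [ 0.27  0.31 -0.21  1.06 -0.    2.02]
  cradle xy 0.52 -1.35 Fx_c 1.2 axial -5.3 Fz 2.0 M [-0.97 -0.    0.15]
t 19.92 pos [572.58 157.68  53.01] F [ 0.56 -4.99  1.76] w 0.457 yaw_y -10.11 tilt 0.0022 q [ 0.27  0.31 -0.21  1.06 -0.    2.02]
  cradle xy 0.53 -1.35 Fx_c 1.4 axial -4.8 Fz 1.8 M [-0.97 -0.03  0.14]
```

```bash
python3 -m handwheel '[[1,[0.02,0,-0.004],[0,0,0]],[1,[0,0,0],[0,0,0]],[1,[0,0,0],[0,0,0]]]'; python3 -c "
from h import *
s2(1)"; python3 -m handwheel '[[1,[0.02,0,0],[0,0,0]],[1,[0,0,0],[0,0,0]],[1,[0,0,0],[0,0,0]]]'; python3 -c "
from h import *
s2(2)"
```

```text
t: 20.17
tool_pos: [572.7, 158.5, 53.0]
eef_rot: [2.407, 2.016, -0.001]
wrist_force: [0.8, -5.8, 1.8]
grip_width: 0.451
t 20.17 pos [572.7  158.48  52.98] F [ 0.82 -5.85  1.76] w 0.451 yaw_y -10.11 tilt 0.0017 q [ 0.27  0.31 -0.2   1.06 -0.    2.02]
  cradle xy 0.5 -0.54 Fx_c 1.8 axial -5.6 Fz 1.8 M [-1.05 -0.11  0.08]
t: 20.42
tool_pos: [572.8, 159.1, 53.0]
eef_rot: [2.407, 2.016, -0.001]
wrist_force: [0.3, -5.5, 0.9]
grip_width: 0.453
t 20.42 pos [572.81 159.09  52.99] F [ 0.29 -5.51  0.86] w 0.453 yaw_y -10.10 tilt 0.0017 q [ 0.27  0.31 -0.2   1.06 -0.    2.02]
  cradle xy 0.51 0.08 Fx_c 1.2 axial -5.4 Fz 0.9 M [-1.02 -0.12  0.12]
t 20.47 pos [572.81 159.08  52.97] F [ 0.71 -5.41  1.15] w 0.452 yaw_y -10.10 tilt 0.0017 q [ 0.27  0.31 -0.2   1.06 -0.    2.02]
  cradle xy 0.5 0.07 Fx_c 1.6 axial -5.2 Fz 1.2 M [-1.01 -0.1   0.09]
```

It slides steadily at about 5.4 N friction, centred. Continue in small steps until the axial force rises.

```bash
python3 -m handwheel '[[1,[0.02,0,0],[0,0,0]],[1,[0.02,0,0],[0,0,0]],[1,[0,0,0],[0,0,0]],[1,[0,0,0],[0,0,0]]]'; python3 -c "
from h import *
s2(1)"
```

```text
t: 20.8
tool_pos: [573.0, 160.3, 53.0]
eef_rot: [2.407, 2.016, -0.001]
wrist_force: [0.6, -4.0, 1.1]
grip_width: 0.454
t 20.80 pos [573.03 160.28  52.96] F [ 0.63 -3.96  1.07] w 0.454 yaw_y -10.10 tilt 0.0017 q [ 0.27  0.31 -0.2   1.06 -0.    2.02]
  cradle xy 0.51 1.29 Fx_c 1.3 axial -3.8 Fz 1.1 M [-0.98 -0.13  0.12]
```

```bash
python3 -m handwheel '[[1,[0.015,0,0],[0,0,0]],[1,[0.015,0,0],[0,0,0]],[1,[0,0,0],[0,0,0]],[1,[0,0,0],[0,0,0]]]'; python3 -c "
from h import *
s2(1)"
```

```text
t: 21.13
tool_pos: [573.1, 160.6, 53.0]
eef_rot: [2.407, 2.015, -0.002]
wrist_force: [-0.2, -7.5, 1.3]
grip_width: 0.455
t 21.13 pos [573.08 160.64  52.96] F [-0.19 -7.47  1.3 ] w 0.455 yaw_y -10.12 tilt 0.0027 q [ 0.27  0.31 -0.2   1.06 -0.    2.02]
  cradle xy 0.5 1.65 Fx_c 1.1 axial -7.4 Fz 1.3 M [-1.34 -0.11  0.1 ]
```

```bash
python3 -m handwheel '[[1,[0.02,0,0],[0,0,0]],[1,[0,0,0],[0,0,0]],[1,[0,0,0],[0,0,0]],[1,[0,0,0],[0,0,0]]]'; python3 -c "
from h import *
s2(2)"
```

```text
t: 21.47
tool_pos: [573.1, 160.6, 52.9]
eef_rot: [2.407, 2.015, -0.003]
wrist_force: [-0.1, -8.7, 1.9]
grip_width: 0.45
t 21.47 pos [573.1  160.63  52.94] F [-0.08 -8.65  1.94] w 0.450 yaw_y -10.14 tilt 0.0038 q [ 0.28  0.31 -0.2   1.06 -0.    2.02]
  cradle xy 0.52 1.64 Fx_c 1.4 axial -8.5 Fz 1.9 M [-1.77  0.05  0.15]
t 21.52 pos [573.06 160.65  52.97] F [ 0.42 -9.07  3.04] w 0.457 yaw_y -10.13 tilt 0.0037 q [ 0.28  0.31 -0.2   1.06 -0.    2.02]
  cradle xy 0.48 1.66 Fx_c 2.0 axial -8.9 Fz 3.0 M [-1.67  0.04  0.16]
```

```bash
python3 -m handwheel '[[1,[0.015,0,0],[0,0,0]],[1,[0.01,0,0],[0,0,0]],[1,[0,0,0],[0,0,0]],[1,[0,0,0],[0,0,0]],[1,[0,0,0],[0,0,0]]]'; python3 -c "
from h import *
s2(3)"
```

```text
t: 21.93
tool_pos: [573.1, 160.7, 52.9]
eef_rot: [2.406, 2.014, -0.005]
wrist_force: [-1.0, -11.6, 3.6]
grip_width: 0.452
t 21.93 pos [573.05 160.66  52.94] F [ -1.03 -11.56   3.58] w 0.452 yaw_y -10.15 tilt 0.0052 q [ 0.28  0.31 -0.2   1.06 -0.01  2.02]
  cradle xy 0.47 1.67 Fx_c 1.0 axial -11.6 Fz 3.6 M [-2.23  0.09  0.22]
t 21.98 pos [573.07 160.64  52.93] F [ -0.63 -12.29   3.07] w 0.455 yaw_y -10.16 tilt 0.0052 q [ 0.28  0.31 -0.2   1.06 -0.01  2.02]
  cradle xy 0.49 1.65 Fx_c 1.5 axial -12.2 Fz 3.1 M [-2.22  0.16  0.12]
t 22.03 pos [573.08 160.65  52.97] F [ -0.4  -11.65   3.  ] w 0.449 yaw_y -10.15 tilt 0.0052 q [ 0.28  0.31 -0.2   1.06 -0.01  2.02]
  cradle xy 0.5 1.66 Fx_c 1.6 axial -11.5 Fz 3.0 M [-2.24  0.05  0.21]
```

The axial force is about 11.7 N with no further travel, against about 5.4 N sliding friction, so the stop carries about 6 N or more. Release gently.

```bash
python3 -m handwheel '[[1,[0,0,0],[0,0,0]],[1,[0,0,0],[0,0,0]],[0.52,[0,0,0],[0,0,0]],[0.5,[0,0,0],[0,0,0]],[0.48,[0,0,0],[0,0,0]],[0.45,[0,0,0],[0,0,0]],[0.4,[0,0,0],[0,0,0]],[0.3,[0,0,0],[0,0,0]],[0.2,[0,0,0],[0,0,0]],[0.2,[0,0,0],[0,0,0]]]' 20; python3 -c "
from h import *
s2(2)
f=ctrl.grab_frame('scene')['frame']; cv2.imwrite('pics/k_s.png',cv2.resize(f[140:230,370:490],(800,600),interpolation=cv2.INTER_CUBIC))
f=ctrl.grab_frame('top')['frame']; cv2.imwrite('pics/k_t.png',cv2.resize(f[230:320,180:300],(800,600),interpolation=cv2.INTER_CUBIC))
"
```

```text
t: 22.87
tool_pos: [573.2, 163.4, 52.6]
eef_rot: [-2.408, -2.018, -0.0]
wrist_force: [-0.2, -0.5, -0.2]
grip_width: 0.802
t 22.87 pos [573.18 163.38  52.63] F [-0.21 -0.46 -0.16] w 0.802 yaw_y -10.07 tilt 0.0001 q [ 0.28  0.31 -0.2   1.06  0.    2.02]
  cradle xy 0.11 4.37 Fx_c -0.1 axial -0.5 Fz -0.2 M [ 0.04 -0.02 -0.01]
t 22.92 pos [573.17 163.32  52.61] F [-0.69 -0.52 -0.3 ] w 0.803 yaw_y -10.07 tilt 0.0001 q [ 0.28  0.31 -0.2   1.06  0.    2.02]
  cradle xy 0.11 4.31 Fx_c -0.6 axial -0.6 Fz -0.3 M [-0.03 -0.    0.  ]
```

View pics/k_s.png

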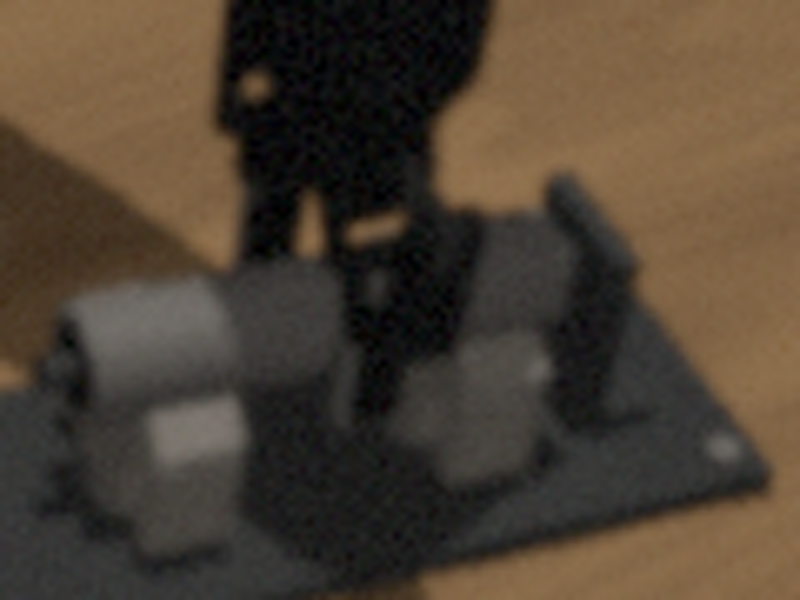

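The fingers are open, with zero wrist force. The roller lies in both Vs with its right end at the stop (crop (570,290)). Raise, and work out the handle from the first pictures.

```bash
python3 -m handwheel '[[0.2,[0,0,-0.1],[0,0,0]],[0.2,[0,0,-0.3],[0,0,0]],[0.2,[0,0,-0.6],[0,0,0]],[0.2,[0,0,-0.8],[0,0,0]],[0.2,[0,0,-0.9],[0,0,0]],[0.2,[0,0,-0.9],[0,0,0]],[0.2,[0,0,-0.9],[0,0,0]],[0.2,[0,0,-0.9],[0,0,0]],[0.2,[0,0,-0.7],[0,0,0]],[0.2,[0,0,-0.4],[0,0,0]],[0.2,[0,0,-0.2],[0,0,0]],[0.2,[0,0,0],[0,0,0]]]'
python3 - <<'E'
from h import *
s2(1)
for n in('scene','top'):
    f=ctrl.grab_frame(n)['frame']; cv2.imwrite(f'pics/l_{n}.png',f)
    for l in('handle','hinge'): print(n,l,[(np.round(d['at'],1).tolist(),round(d['conf'],2)) for d in ctrl.spot_point(l,n)])
x,e=tri(np.array([261.25,320.5]),np.array([335,136.5])); print('tip',x,e)
P=[572.3,159.1]
for a in (1.7,1.75,1.8,1.85):
    H=wp(P,-.176,[[-68,-150+100*np.cos(a),100+100*np.sin(a)],[-45,-150+100*np.cos(a),100+100*np.sin(a)],[-12,-150+100*np.cos(a),100+100*np.sin(a)]])
    print(a,H[1].round(1),proj('top',H).round(1).tolist(),proj('scene',H).round(1).tolist())
E
```

```text
t: 24.02
tool_pos: [573.7, 163.4, 255.8]
eef_rot: [2.407, 2.017, 0.005]
wrist_force: [-0.2, 0.1, 0.3]
grip_width: 0.801
t 24.02 pos [573.73 163.39 255.77] F [-0.22  0.07  0.28] w 0.801 yaw_y -10.08 tilt 0.0032 q [ 0.28  0.26  0.18  1.49 -0.    2.02]
  cradle xy 0.65 4.47 Fx_c -0.2 axial 0.0 Fz 0.3 M [-0.02  0.06 -0.02]
scene handle [([501.5, 5.5, 201.6], 0.8)]
scene hinge [([549.5, 9.3, 99.2], 0.68)]
top handle []
top hinge [([542.0, 9.8, 97.7], 0.75), ([500.0, 1.2, 194.5], 0.38)]
tip [477.34275891   6.46702416 194.27267927] [-0.3111818  -0.15154648 -0.40886622  0.04488199]
1.7 [499.5   6.6 199.2] [[258.2, 320.6], [260.6, 307.1], [264.2, 288.1]] [[336.3, 133.9], [340.2, 140.4], [346.0, 150.0]]
1.75 [498.6   1.7 198.4] [[261.1, 321.1], [263.5, 307.6], [267.0, 288.6]] [[334.0, 134.6], [337.9, 141.1], [343.6, 150.8]]
1.8 [497.8  -3.1 197.4] [[264.0, 321.6], [266.4, 308.1], [269.9, 289.1]] [[331.7, 135.5], [335.5, 142.0], [341.2, 151.7]]
1.85 [496.9  -7.8 196.1] [[266.8, 322.1], [269.3, 308.6], [272.7, 289.6]] [[329.4, 136.4], [333.2, 142.9], [338.9, 152.7]]
```

```bash
python3 -c "
import cv2
a=cv2.imread('pics/l_top.png');b=cv2.imread('pics/l_scene.png')
cv2.imwrite('pics/m1.png',cv2.resize(a[230:335,160:300],(800,600),interpolation=cv2.INTER_CUBIC))
cv2.imwrite('pics/m2.png',cv2.resize(b[110:260,310:510],(800,600),interpolation=cv2.INTER_CUBIC))"
```

```text
(no output)
```

View pics/m1.png

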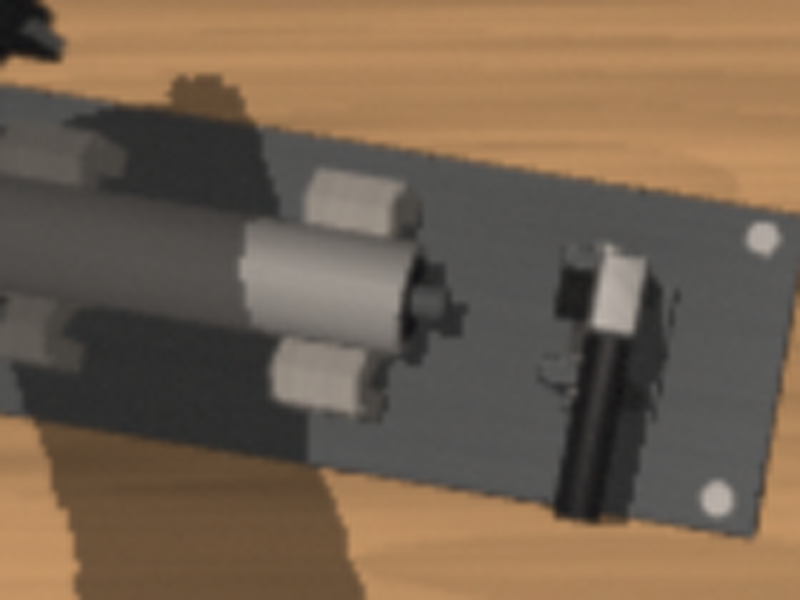

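View pics/m2.png

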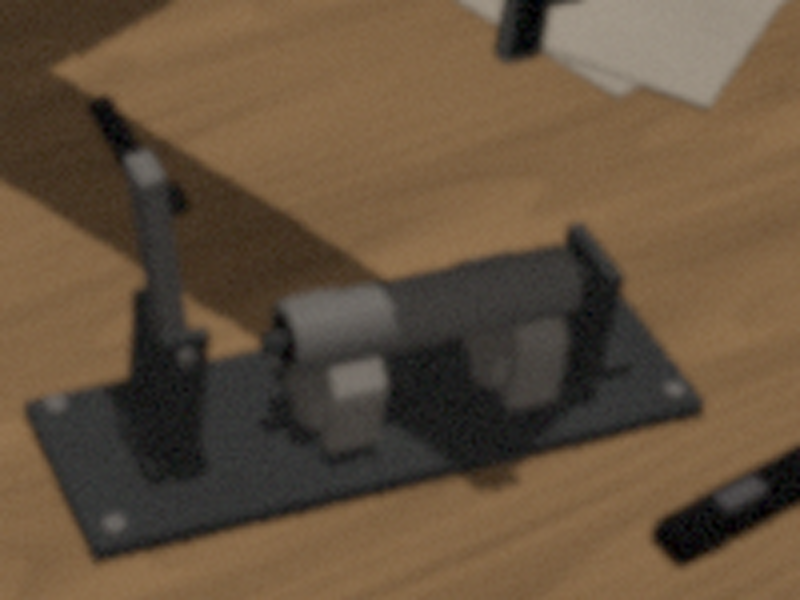

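Both pictures show the roller bedded and its end at the stop (scene crop (590,270)). The handle bar runs in the top picture from (261.5,320.5) to (267,288.6), which fits angle ≈ 1.75 and a grip point of about (499, 2, 198). Its expected height and the 45 mm offset agree. I turn the tool 90° and go above it.

```bash
python3 -m handwheel '[[0.1,[0,0,0],[0,0,-0.078]],[0.1,[0,0,0],[0,0,-0.078]],[0.1,[0,0,0],[0,0,-0.078]],[0.1,[0,0,0],[0,0,-0.078]],[0.1,[0,0,0],[0,0,-0.078]],[0.1,[0,0,0],[0,0,-0.078]],[0.1,[0,0,0],[0,0,-0.078]],[0.1,[0,0,0],[0,0,-0.078]],[0.1,[0,0,0],[0,0,-0.078]],[0.1,[0,0,0],[0,0,-0.078]],[0.1,[0,0,0],[0,0,-0.078]],[0.1,[0,0,0],[0,0,-0.078]]]'
python3 -m handwheel '[[0.1,[0,0,0],[0,0,-0.06]],[0.1,[0,0,0],[0,0,0]],[0.1,[0,0,0],[0,0,0]]]'
python3 - <<'E'
from h import *
o,R=st(); print(delta([498.6,1.7,184],R,o['tool_pos']))
E
```

```text
t: 25.32
tool_pos: [572.9, 163.2, 252.8]
eef_rot: [-0.423, -3.112, 0.001]
wrist_force: [0.7, -1.2, -1.0]
grip_width: 0.9
t: 25.57
tool_pos: [573.0, 163.2, 253.1]
eef_rot: [-0.29, -3.127, 0.001]
wrist_force: [-0.3, 0.1, -0.1]
grip_width: 0.9
t 25.57 pos [572.98 163.18 253.07] F [-0.29  0.09 -0.07] w 0.900 yaw_y 79.40 tilt 0.0010 q [0.28 0.27 0.18 1.49 0.   0.46]
[ 1.44523357 -5.74576296  2.306175  ]
```

```bash
python3 -m handwheel '[[0.1,[0.14,-0.3,0],[0,0,-0.005]],[0.1,[0.15,-0.6,0],[0,0,0]],[0.1,[0.15,-0.75,0],[0,0,0]],[0.1,[0.15,-0.75,0],[0,0,0]],[0.1,[0.15,-0.75,0],[0,0,0]],[0.1,[0.15,-0.75,0],[0,0,0]],[0.1,[0.15,-0.75,0],[0,0,0]],[0.1,[0.15,-0.6,0],[0,0,0]],[0.1,[0.15,-0.35,0],[0,0,0]],[0.1,[0.1,-0.15,0],[0,0,0]],[0.1,[0,0,0],[0,0,0]],[0.1,[0,0,0],[0,0,0]]]'
python3 - <<'E'
from h import *
o,R=st(); print(delta([498.6,1.7,184],R,o['tool_pos']))
f=ctrl.grab_frame('scene')['frame'];cv2.imwrite('pics/n_s.png',cv2.resize(f[60:240,270:510],(800,600),interpolation=cv2.INTER_CUBIC))
f=ctrl.grab_frame('top')['frame'];cv2.imwrite('pics/n_t.png',cv2.resize(f[210:360,180:380],(800,600),interpolation=cv2.INTER_CUBIC))
E
```

```text
t: 26.57
tool_pos: [500.7, 1.2, 253.7]
eef_rot: [0.274, 3.129, 0.001]
wrist_force: [-0.1, -0.6, -0.1]
grip_width: 0.895
t 26.57 pos [500.67   1.18 253.74] F [-0.1  -0.59 -0.14] w 0.895 yaw_y 79.99 tilt 0.0006 q [ 0.    0.08 -0.04  1.45  0.    0.18]
[0.07181556 0.0041856  2.32468918]
```

View pics/n_s.png

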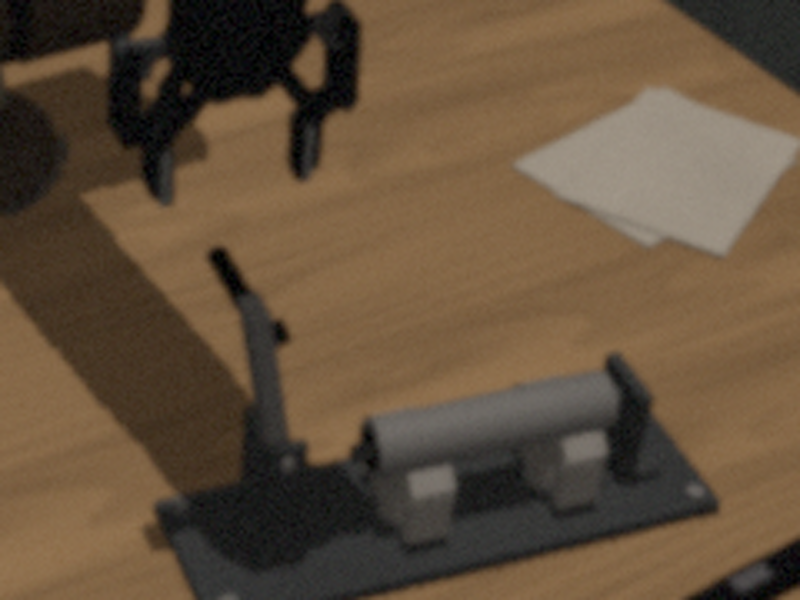

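View pics/n_t.png

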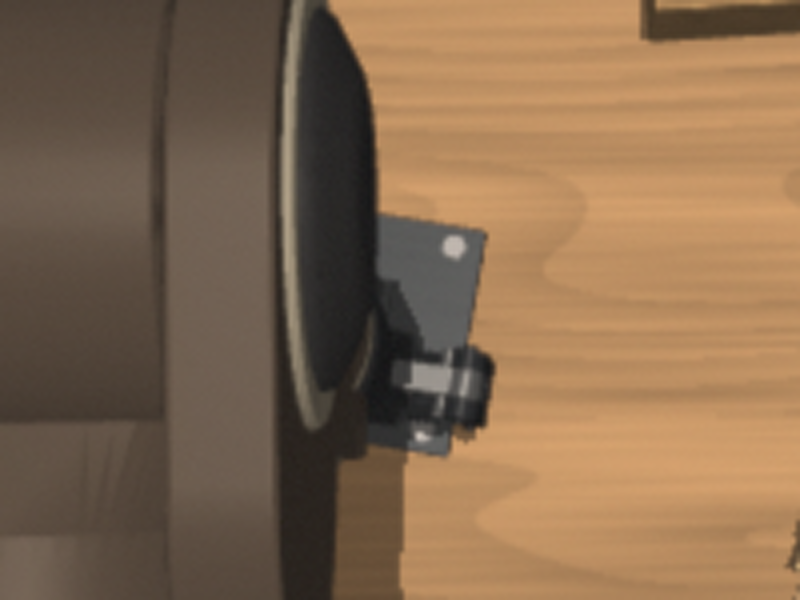

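Scene: the open fingers at crop (160,185) and (305,165) lie either side of the handle at (225,268). Descend.

```bash
python3 -m handwheel '[[0.1,[0.04,0,0.2],[0,0,0]],[0.1,[0.03,0,0.4],[0,0,0]],[0.1,[0,0,0.5],[0,0,0]],[0.1,[0,0,0.5],[0,0,0]],[0.1,[0,0,0.4],[0,0,0]],[0.1,[0,0,0.25],[0,0,0]],[0.1,[0,0,0.07],[0,0,0]],[0.1,[0,0,0],[0,0,0]],[0.1,[0,0,0],[0,0,0]]]'
python3 - <<'E'
from h import *
o,R=st(); print(delta([498.6,1.7,184],R,o['tool_pos']))
f=ctrl.grab_frame('scene')['frame'];cv2.imwrite('pics/o_s.png',cv2.resize(f[100:190,280:400],(800,600),interpolation=cv2.INTER_CUBIC))
E
```

```text
t: 27.42
tool_pos: [498.9, 1.5, 184.5]
eef_rot: [0.273, 3.129, 0.0]
wrist_force: [0.3, 0.5, 0.3]
grip_width: 0.902
t 27.42 pos [498.88   1.47 184.47] F [0.27 0.46 0.3 ] w 0.902 yaw_y 80.03 tilt 0.0005 q [ 0.    0.08 -0.19  1.3  -0.    0.18]
[0.01050564 0.00589765 0.0156279 ]
```

View pics/o_s.png

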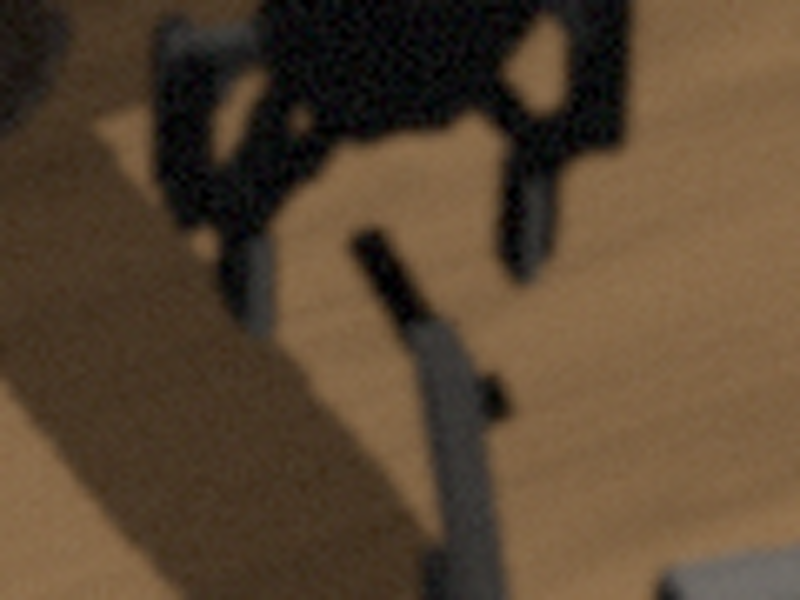

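The handle (crop (385,270)) lies centrally between the finger tips (262,330) and (522,275). Close gently.

```bash
python3 -m handwheel '[[0.4,[0,0,0],[0,0,0]],[0.6,[0,0,0],[0,0,0]],[0.7,[0,0,0],[0,0,0]],[0.74,[0,0,0],[0,0,0]],[0.78,[0,0,0],[0,0,0]],[0.82,[0,0,0],[0,0,0]],[0.86,[0,0,0],[0,0,0]],[0.9,[0,0,0],[0,0,0]],[1,[0,0,0],[0,0,0]],[1,[0,0,0],[0,0,0]],[1,[0,0,0],[0,0,0]]]' 25
python3 - <<'E'
from h import *
o,R=st(); print(delta([498.6,1.7,184],R,o['tool_pos']))
f=ctrl.grab_frame('scene')['frame'];cv2.imwrite('pics/p_s.png',cv2.resize(f[100:190,280:400],(800,600),interpolation=cv2.INTER_CUBIC))
E
```

```text
t: 28.38
tool_pos: [498.6, 1.2, 184.2]
eef_rot: [0.273, 3.13, -0.0]
wrist_force: [-0.2, 0.4, 2.3]
grip_width: 0.152
t 28.38 pos [498.6    1.22 184.16] F [-0.22  0.42  2.28] w 0.152 yaw_y 80.01 tilt 0.0002 q [ 0.    0.08 -0.19  1.3  -0.    0.18]
[0.00282588 0.01568517 0.00545281]
```

View pics/p_s.png

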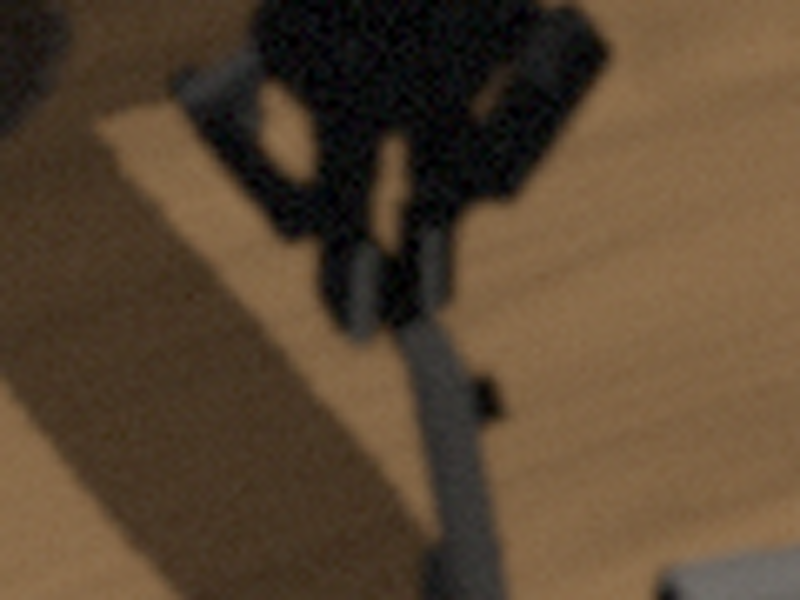

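The handle is gripped (0.152 × 85 ≈ 13 mm, fits the 14 mm bar). I work out the arc.

```bash
python3 - <<'E'
import numpy as np
a=[1.756,1.73,1.69,1.64]+list(np.arange(1.58,0.27,-.06))+[.24]
a=np.array(a)
y=np.round(100*np.diff(np.cos(a))/30,3); z=np.round(-100*np.diff(np.sin(a))/30,3)
for i in range(len(y)): print(round(a[i+1],2),y[i],z[i])
E
```

```text
1.73 0.085 -0.015
1.69 0.132 -0.018
1.64 0.166 -0.016
1.58 0.2 -0.008
1.52 0.2 0.004
1.46 0.199 0.016
1.4 0.198 0.028
1.34 0.196 0.04
1.28 0.193 0.052
1.22 0.19 0.063
1.16 0.186 0.074
1.1 0.181 0.085
1.04 0.175 0.096
0.98 0.169 0.106
0.92 0.163 0.116
0.86 0.155 0.126
0.8 0.148 0.135
0.74 0.139 0.144
0.68 0.13 0.152
0.62 0.121 0.159
0.56 0.111 0.166
0.5 0.101 0.173
0.44 0.091 0.178
0.38 0.08 0.183
0.32 0.069 0.188
0.24 0.074 0.256
```

```bash
python3 -m handwheel '[[1,[0,0.085,-0.015],[0,0,0]],[1,[0,0.132,-0.018],[0,0,0]],[1,[0,0.166,-0.016],[0,0,0]],[1,[0,0.2,-0.008],[0,0,0]],[1,[0,0.2,0.004],[0,0,0]],[1,[0,0.199,0.016],[0,0,0]],[1,[0,0,0],[0,0,0]],[1,[0,0,0],[0,0,0]]]'
python3 -c "
from h import *
s2(1)
f=ctrl.grab_frame('scene')['frame'];cv2.imwrite('pics/q_s.png',cv2.resize(f[100:220,290:450],(800,600),interpolation=cv2.INTER_CUBIC))"
```

```text
t: 29.1
tool_pos: [504.0, 31.2, 185.1]
eef_rot: [0.272, 3.13, 0.001]
wrist_force: [0.4, -0.1, 2.1]
grip_width: 0.148
t 29.10 pos [503.98  31.19 185.1 ] F [ 0.38 -0.08  2.14] w 0.148 yaw_y 80.08 tilt 0.0010 q [ 0.06  0.09 -0.18  1.3   0.    0.23]
  cradle xy -44.87 -137.89 Fx_c 0.4 axial -0.0 Fz 2.1 M [-0.31 -0.04  0.01]
```

View pics/q_s.png

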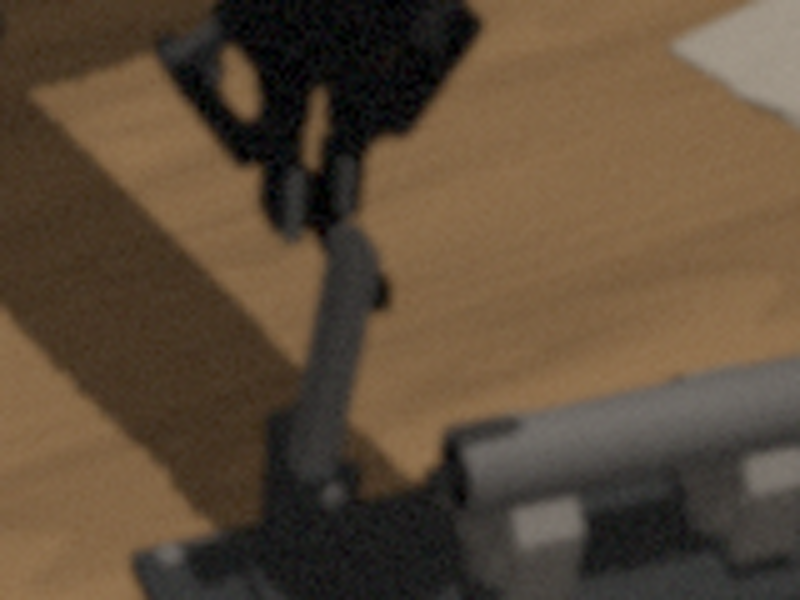

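The arm follows, tipped past upright with the handle still between the fingers at crop (320,200), and the forces are small. Continue down the arc.

```bash
python3 -m handwheel '[[1,[0,0.198,0.028],[0,0,0]],[1,[0,0.196,0.04],[0,0,0]],[1,[0,0.193,0.052],[0,0,0]],[1,[0,0.19,0.063],[0,0,0]],[1,[0,0.186,0.074],[0,0,0]],[1,[0,0.181,0.085],[0,0,0]],[1,[0,0.175,0.096],[0,0,0]],[1,[0,0.169,0.106],[0,0,0]],[1,[0,0,0],[0,0,0]],[1,[0,0,0],[0,0,0]]]'
python3 -c "
from h import *
s2(1)"
python3 -m handwheel '[[1,[0,0.163,0.116],[0,0,0]],[1,[0,0.155,0.126],[0,0,0]],[1,[0,0.148,0.135],[0,0,0]],[1,[0,0.139,0.144],[0,0,0]],[1,[0,0.13,0.152],[0,0,0]],[1,[0,0,0],[0,0,0]],[1,[0,0,0],[0,0,0]]]'
python3 -c "
from h import *
s2(1)
f=ctrl.grab_frame('scene')['frame'];cv2.imwrite('pics/r_s.png',cv2.resize(f[100:220,310:470],(800,600),interpolation=cv2.INTER_CUBIC))"
```

```text
t: 29.98
tool_pos: [511.5, 74.9, 168.3]
eef_rot: [-0.272, -3.129, -0.001]
wrist_force: [3.0, -0.0, -1.3]
grip_width: 0.148
t 29.98 pos [511.52  74.88 168.34] F [ 2.98 -0.03 -1.26] w 0.148 yaw_y 80.05 tilt 0.0008 q [ 0.14  0.12 -0.19  1.27  0.    0.32]
  cradle xy -45.09 -93.56 Fx_c 2.9 axial 0.5 Fz -1.3 M [-0.08 -0.47 -0.06]
t: 30.57
tool_pos: [515.2, 96.3, 148.1]
eef_rot: [-0.273, -3.129, -0.0]
wrist_force: [2.1, -0.8, -1.4]
grip_width: 0.153
t 30.57 pos [515.25  96.33 148.08] F [ 2.09 -0.78 -1.38] w 0.153 yaw_y 80.04 tilt 0.0006 q [ 0.18  0.14 -0.21  1.23  0.    0.36]
  cradle xy -45.18 -71.79 Fx_c 2.2 axial -0.4 Fz -1.4 M [-0.27 -0.5  -0.08]
```

View pics/r_s.png

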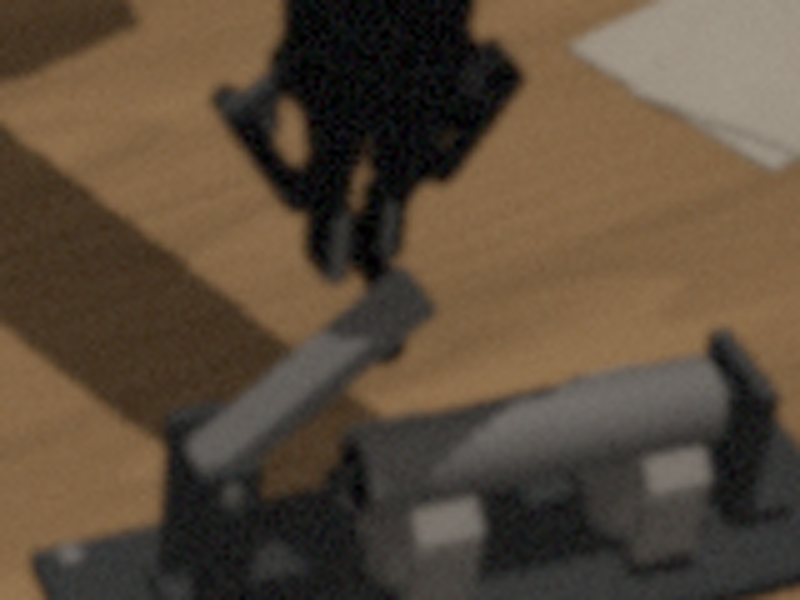

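The arm is at about 0.67 rad, still held, and the roller is unmoved. Continue to 0.32, then creep.

```bash
python3 -m handwheel '[[1,[0,0.121,0.159],[0,0,0]],[1,[0,0.111,0.166],[0,0,0]],[1,[0,0.101,0.173],[0,0,0]],[1,[0,0.091,0.178],[0,0,0]],[1,[0,0.08,0.183],[0,0,0]],[1,[0,0.04,0.1],[0,0,0]],[1,[0,0,0],[0,0,0]],[1,[0,0,0],[0,0,0]]]'
python3 -c "
from h import *
s2(1)"
python3 -m handwheel '[[1,[0,0.03,0.09],[0,0,0]],[1,[0,0.015,0.06],[0,0,0]],[1,[0,0.015,0.06],[0,0,0]],[1,[0,0,0],[0,0,0]],[1,[0,0,0],[0,0,0]]]'
python3 -c "
from h import *
s2(2)
f=ctrl.grab_frame('scene')['frame'];cv2.imwrite('pics/s_s.png',cv2.resize(f[110:230,310:470],(800,600),interpolation=cv2.INTER_CUBIC))"
```

```text
t: 31.28
tool_pos: [518.0, 112.2, 119.5]
eef_rot: [-0.273, -3.129, -0.0]
wrist_force: [1.0, -0.1, -0.6]
grip_width: 0.154
t 31.28 pos [518.01 112.17 119.45] F [ 1.   -0.08 -0.6 ] w 0.154 yaw_y 80.02 tilt 0.0005 q [ 0.21  0.16 -0.25  1.17  0.    0.39]
  cradle xy -45.23 -55.71 Fx_c 1.0 axial 0.1 Fz -0.6 M [-0.29 -0.31 -0.04]
t: 31.7
tool_pos: [518.4, 114.1, 113.5]
eef_rot: [-0.273, -3.13, -0.001]
wrist_force: [1.3, 0.6, -0.0]
grip_width: 0.153
t 31.70 pos [518.38 114.1  113.54] F [ 1.32  0.64 -0.02] w 0.153 yaw_y 80.02 tilt 0.0006 q [ 0.22  0.16 -0.26  1.15  0.    0.39]
  cradle xy -45.21 -53.75 Fx_c 1.2 axial 0.9 Fz -0.0 M [ 0.   -0.04  0.  ]
t 31.75 pos [518.4  114.07 113.61] F [0.96 1.83 0.51] w 0.151 yaw_y 80.02 tilt 0.0006 q [ 0.22  0.16 -0.26  1.15  0.    0.39]
  cradle xy -45.18 -53.77 Fx_c 0.6 axial 2.0 Fz 0.5 M [ 0.01 -0.02 -0.05]
```

View pics/s_s.png

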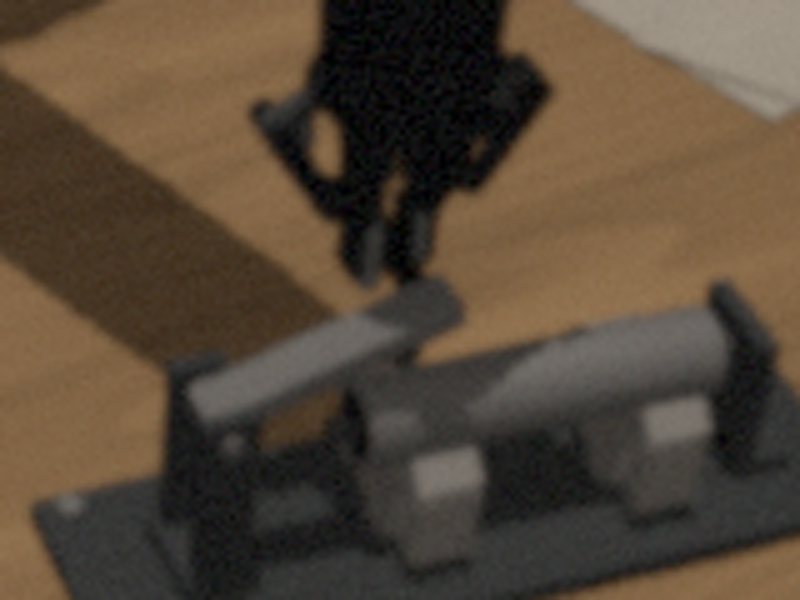

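```bash
python3 -m handwheel '[[1,[0,0.014,0.06],[0,0,0]],[1,[0,0.014,0.06],[0,0,0]],[1,[0,0.012,0.06],[0,0,0]],[1,[0,0.012,0.06],[0,0,0]],[1,[0,0.01,0.04],[0,0,0]],[1,[0,0,0],[0,0,0]],[1,[0,0,0],[0,0,0]]]'
python3 -c "
from h import *
s2(2)"
```

```text
t: 32.38
tool_pos: [518.8, 116.2, 105.0]
eef_rot: [-0.273, -3.13, -0.002]
wrist_force: [-0.1, 4.9, 1.6]
grip_width: 0.152
t 32.38 pos [518.79 116.23 105.02] F [-0.07  4.86  1.64] w 0.152 yaw_y 80.03 tilt 0.0012 q [ 0.22  0.17 -0.27  1.13  0.    0.39]
  cradle xy -45.17 -51.58 Fx_c -0.9 axial 4.8 Fz 1.6 M [ 0.89 -0.04  0.01]
t 32.43 pos [518.76 116.21 104.98] F [0.37 5.72 0.83] w 0.154 yaw_y 80.03 tilt 0.0012 q [ 0.22  0.17 -0.27  1.13  0.    0.39]
  cradle xy -45.21 -51.6 Fx_c -0.6 axial 5.7 Fz 0.8 M [0.86 0.03 0.01]
```

```bash
python3 -m handwheel '[[1,[0,0.005,0.03],[0,0,0]],[1,[0,0.005,0.03],[0,0,0]],[1,[0,0,0],[0,0,0]],[1,[0,0,0],[0,0,0]]]'
python3 -c "
from h import *
s2(1)"
```

```text
t: 32.77
tool_pos: [518.9, 116.6, 103.2]
eef_rot: [-0.273, -3.13, -0.002]
wrist_force: [-0.2, 5.2, 0.6]
grip_width: 0.156
t 32.77 pos [518.85 116.59 103.24] F [-0.22  5.19  0.57] w 0.156 yaw_y 80.04 tilt 0.0013 q [ 0.22  0.17 -0.27  1.13  0.    0.39]
  cradle xy -45.18 -51.21 Fx_c -1.1 axial 5.1 Fz 0.6 M [ 0.89  0.01 -0.05]
```

```bash
python3 -m handwheel '[[1,[0,0.02,0.02],[0,0,0]],[1,[0,0.01,0.02],[0,0,0]],[1,[0,0.005,0.02],[0,0,0]],[1,[0,0,0],[0,0,0]],[1,[0,0,0],[0,0,0]]]'
python3 -c "
from h import *
s2(1)
f=ctrl.grab_frame('scene')['frame'];cv2.imwrite('pics/t_s.png',cv2.resize(f[110:230,310:470],(800,600),interpolation=cv2.INTER_CUBIC))"
```

```text
t: 33.18
tool_pos: [518.9, 116.9, 101.5]
eef_rot: [-0.273, -3.13, 0.0]
wrist_force: [-0.8, 3.0, 0.3]
grip_width: 0.151
t 33.18 pos [518.93 116.94 101.47] F [-0.75  2.99  0.29] w 0.151 yaw_y 80.01 tilt 0.0001 q [ 0.22  0.17 -0.27  1.13 -0.    0.4 ]
  cradle xy -45.16 -50.85 Fx_c -1.3 axial 2.8 Fz 0.3 M [ 0.39  0.13 -0.05]
```

View pics/t_s.png

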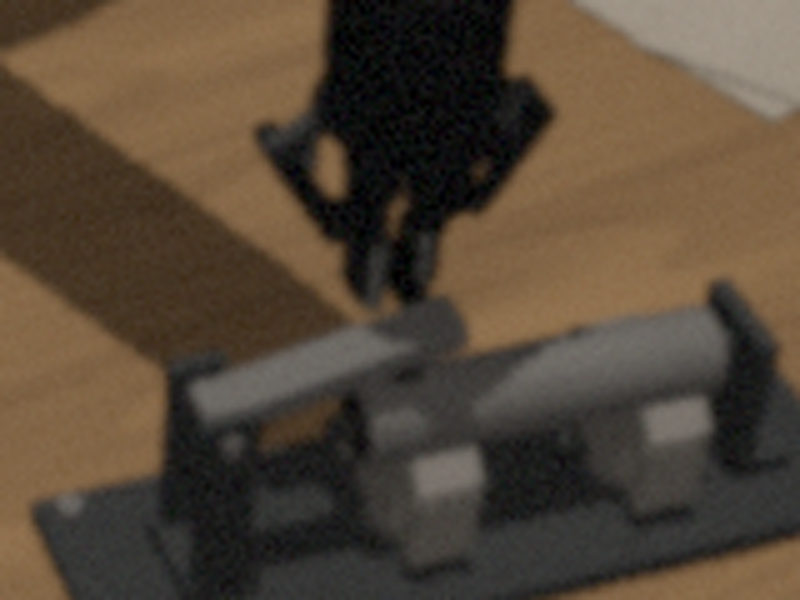

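```bash
python3 -m handwheel '[[1,[0,0.012,0.02],[0,0,0]],[1,[0,0.006,0.02],[0,0,0]],[1,[0,0,0],[0,0,0]],[1,[0,0,0],[0,0,0]]]'
python3 -c "
from h import *
s2(1)"
python3 -m handwheel '[[1,[0,0.003,0.02],[0,0,0]],[1,[0,0.003,0.02],[0,0,0]],[1,[0,0,0],[0,0,0]],[1,[0,0,0],[0,0,0]]]'
python3 -c "
from h import *
s2(1)"
```

```text
t: 33.57
tool_pos: [518.9, 117.2, 100.1]
eef_rot: [-0.274, -3.129, 0.001]
wrist_force: [-0.8, 0.5, 0.2]
grip_width: 0.152
t 33.57 pos [518.94 117.18 100.14] F [-0.82  0.54  0.22] w 0.152 yaw_y 80.00 tilt 0.0007 q [ 0.22  0.17 -0.28  1.12 -0.    0.4 ]
  cradle xy -45.2 -50.61 Fx_c -0.9 axial 0.4 Fz 0.2 M [ 0.06  0.04 -0.05]
t: 33.9
tool_pos: [519.0, 117.4, 99.0]
eef_rot: [-0.274, -3.129, 0.001]
wrist_force: [-0.2, -0.5, 0.8]
grip_width: 0.151
t 33.90 pos [518.97 117.4   99.02] F [-0.18 -0.53  0.84] w 0.151 yaw_y 80.01 tilt 0.0007 q [ 0.22  0.17 -0.28  1.12 -0.    0.4 ]
  cradle xy -45.2 -50.4 Fx_c -0.1 axial -0.6 Fz 0.8 M [-0.31  0.08 -0.  ]
```

```bash
python3 -m handwheel '[[1,[0,0.002,0.02],[0,0,0]],[1,[0,0.002,0.02],[0,0,0]],[1,[0,0,0],[0,0,0]],[1,[0,0,0],[0,0,0]]]'
python3 -c "
from h import *
s2(2)"

```

```text
t: 34.23
tool_pos: [519.0, 117.6, 97.8]
eef_rot: [-0.274, -3.129, 0.001]
wrist_force: [0.3, -0.6, 0.1]
grip_width: 0.154
t 34.23 pos [519.02 117.6   97.78] F [ 0.27 -0.56  0.09] w 0.154 yaw_y 80.00 tilt 0.0005 q [ 0.22  0.17 -0.28  1.12 -0.    0.4 ]
  cradle xy -45.19 -50.19 Fx_c 0.4 axial -0.5 Fz 0.1 M [-0.39  0.1   0.  ]
t 34.28 pos [519.02 117.63  97.76] F [ 0.39 -2.09 -0.76] w 0.153 yaw_y 80.01 tilt 0.0005 q [ 0.22  0.17 -0.28  1.12 -0.    0.4 ]
  cradle xy -45.19 -50.16 Fx_c 0.8 axial -2.0 Fz -0.8 M [-0.41  0.07 -0.08]
```

```bash
python3 -m handwheel '[[1,[0,0.002,0.02],[0,0,0]],[1,[0,0.002,0.02],[0,0,0]],[1,[0,0,0],[0,0,0]],[1,[0,0,0],[0,0,0]]]'
python3 -c "
from h import *
s2(2)
f=ctrl.grab_frame('scene')['frame'];cv2.imwrite('pics/u_s.png',cv2.resize(f[130:220,330:450],(800,600),interpolation=cv2.INTER_CUBIC))"

```

```text
t: 34.62
tool_pos: [519.0, 117.8, 96.7]
eef_rot: [-0.274, -3.129, 0.001]
wrist_force: [-0.3, -1.5, 1.5]
grip_width: 0.151
t 34.62 pos [519.05 117.77  96.66] F [-0.29 -1.5   1.51] w 0.151 yaw_y 80.01 tilt 0.0004 q [ 0.22  0.17 -0.28  1.12 -0.    0.4 ]
  cradle xy -45.2 -50.02 Fx_c -0.0 axial -1.5 Fz 1.5 M [-0.57  0.15 -0.03]
t 34.67 pos [519.08 117.77  96.69] F [-1.28 -3.06  0.24] w 0.153 yaw_y 80.01 tilt 0.0004 q [ 0.22  0.17 -0.28  1.12 -0.    0.4 ]
  cradle xy -45.16 -50.02 Fx_c -0.7 axial -3.2 Fz 0.2 M [-0.6   0.17 -0.01]
```

View pics/u_s.png

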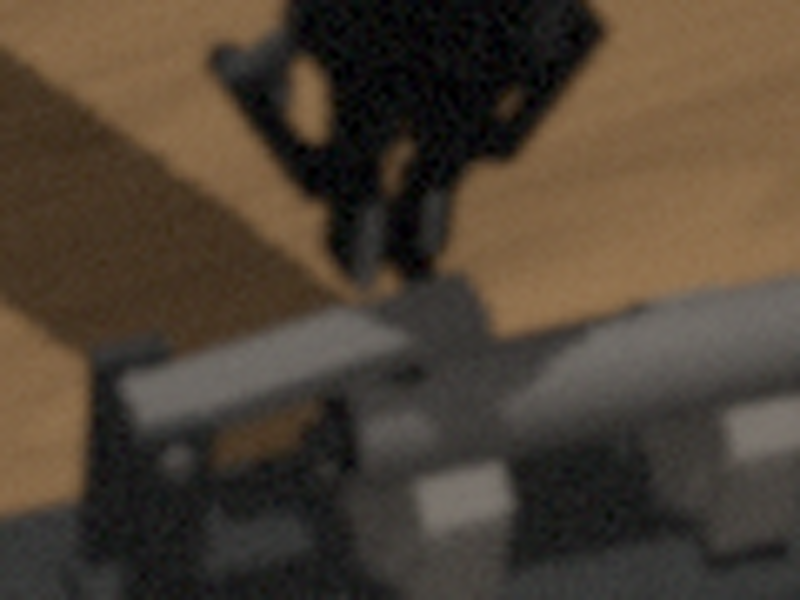

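```bash
python3 -m handwheel '[[1,[0,-0.008,0.02],[0,0,0]],[1,[0,0,0.02],[0,0,0]],[1,[0,0,0],[0,0,0]],[1,[0,0,0],[0,0,0]]]'
python3 -c "
from h import *
s2(2)"

```

```text
t: 35.05
tool_pos: [519.1, 117.9, 95.5]
eef_rot: [-0.273, -3.13, -0.001]
wrist_force: [-0.5, 0.0, 0.2]
grip_width: 0.148
t 35.05 pos [519.09 117.92  95.51] F [-0.49  0.02  0.17] w 0.148 yaw_y 80.02 tilt 0.0006 q [ 0.22  0.17 -0.28  1.11  0.    0.4 ]
  cradle xy -45.18 -49.86 Fx_c -0.5 axial -0.1 Fz 0.2 M [-0.09  0.18  0.01]
t 35.10 pos [519.09 117.92  95.51] F [-0.52  0.28  0.4 ] w 0.151 yaw_y 80.02 tilt 0.0005 q [ 0.22  0.17 -0.28  1.11  0.    0.4 ]
  cradle xy -45.17 -49.86 Fx_c -0.6 axial 0.2 Fz 0.4 M [-0.11  0.21 -0.  ]
```

```bash
python3 -m handwheel '[[1,[0,-0.002,0.02],[0,0,0]],[1,[0,0,0.02],[0,0,0]],[1,[0,0,0],[0,0,0]],[1,[0,0,0],[0,0,0]]]'
python3 -c "
from h import *
s2(2)"

```

```text
t: 35.43
tool_pos: [519.2, 118.0, 94.4]
eef_rot: [0.273, 3.13, 0.001]
wrist_force: [-1.1, 3.0, 0.8]
grip_width: 0.148
t 35.43 pos [519.15 118.02  94.43] F [-1.09  3.    0.8 ] w 0.148 yaw_y 80.03 tilt 0.0009 q [ 0.22  0.17 -0.28  1.11  0.    0.4 ]
  cradle xy -45.13 -49.75 Fx_c -1.6 axial 2.8 Fz 0.8 M [ 0.32  0.24 -0.01]
t 35.48 pos [519.13 118.04  94.43] F [-0.4   2.9  -0.23] w 0.152 yaw_y 80.03 tilt 0.0008 q [ 0.22  0.17 -0.28  1.11  0.    0.4 ]
  cradle xy -45.16 -49.73 Fx_c -0.9 axial 2.8 Fz -0.2 M [ 0.35  0.25 -0.05]
```

```bash
python3 -m handwheel '[[1,[0,0.007,0.02],[0,0,0]],[1,[0,0,0.02],[0,0,0]],[1,[0,0,0],[0,0,0]],[1,[0,0,0],[0,0,0]]]'
python3 -c "
from h import *
s2(2)"

```

```text
t: 35.82
tool_pos: [519.2, 118.1, 93.5]
eef_rot: [0.273, 3.129, 0.001]
wrist_force: [-2.9, 3.3, 4.5]
grip_width: 0.15
t 35.82 pos [519.18 118.14  93.55] F [-2.88  3.34  4.48] w 0.150 yaw_y 80.02 tilt 0.0009 q [ 0.22  0.18 -0.29  1.11  0.    0.4 ]
  cradle xy -45.12 -49.63 Fx_c -3.4 axial 2.8 Fz 4.5 M [0.51 0.49 0.  ]
t 35.87 pos [519.17 118.11  93.55] F [-2.48  3.32  4.74] w 0.153 yaw_y 80.02 tilt 0.0008 q [ 0.22  0.18 -0.29  1.11  0.    0.4 ]
  cradle xy -45.13 -49.66 Fx_c -3.0 axial 2.8 Fz 4.7 M [0.52 0.55 0.04]
```

```bash
python3 -m handwheel '[[1,[0,0.002,0.02],[0,0,0]],[1,[0,0,0.02],[0,0,0]],[1,[0,0,0],[0,0,0]],[1,[0,0,0],[0,0,0]]]'
python3 -c "
from h import *
s2(2)
f=ctrl.grab_frame('scene')['frame'];cv2.imwrite('pics/v_s.png',cv2.resize(f[130:220,330:450],(800,600),interpolation=cv2.INTER_CUBIC))"

```

```text
t: 36.2
tool_pos: [519.2, 118.2, 93.2]
eef_rot: [0.273, 3.129, 0.001]
wrist_force: [-5.4, 2.4, 11.4]
grip_width: 0.15
t 36.20 pos [519.24 118.16  93.21] F [-5.41  2.36 11.41] w 0.150 yaw_y 80.02 tilt 0.0014 q [ 0.22  0.17 -0.29  1.11  0.    0.4 ]
  cradle xy -45.07 -49.59 Fx_c -5.7 axial 1.4 Fz 11.4 M [ 0.42  1.02 -0.  ]
t 36.25 pos [519.24 118.17  93.2 ] F [-4.98  2.37 10.78] w 0.149 yaw_y 80.02 tilt 0.0014 q [ 0.22  0.17 -0.29  1.11  0.    0.4 ]
  cradle xy -45.07 -49.59 Fx_c -5.3 axial 1.5 Fz 10.8 M [ 0.43  0.98 -0.02]
```

View pics/v_s.png

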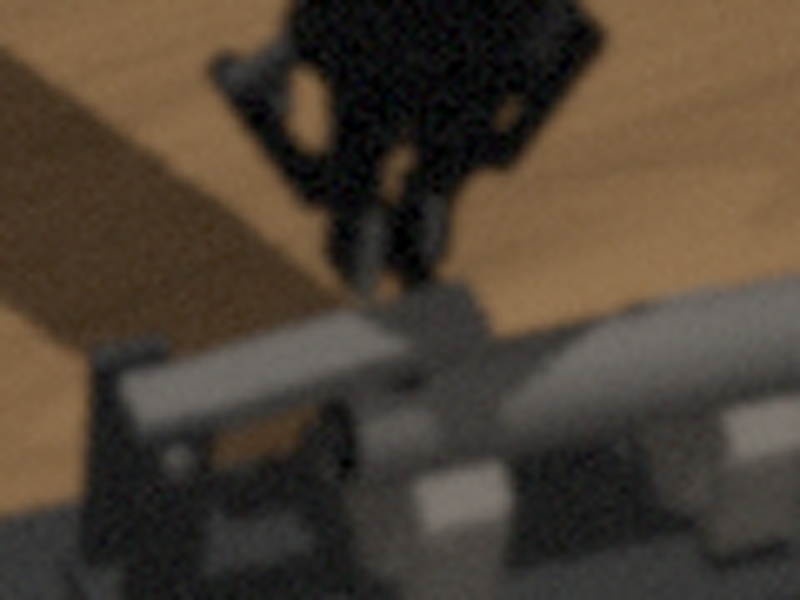

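The pad bears on the roller (vertical force rising to 11 N). Back off the push straight away.

```bash
python3 -m handwheel '[[1,[0,0,-0.015],[0,0,0]],[1,[0,0,-0.015],[0,0,0]],[1,[0,0,-0.01],[0,0,0]],[1,[0,0,0],[0,0,0]],[1,[0,0,0],[0,0,0]]]'
python3 -c "
from h import *
s2(2)"

```

```text
t: 36.72
tool_pos: [519.2, 118.1, 93.5]
eef_rot: [0.273, 3.129, 0.001]
wrist_force: [-2.9, 3.8, 6.4]
grip_width: 0.15
t 36.72 pos [519.2  118.1   93.48] F [-2.94  3.8   6.42] w 0.150 yaw_y 80.02 tilt 0.0007 q [ 0.22  0.18 -0.29  1.11  0.    0.4 ]
  cradle xy -45.1 -49.66 Fx_c -3.6 axial 3.2 Fz 6.4 M [ 0.54  0.62 -0.  ]
t 36.77 pos [519.19 118.12  93.49] F [-2.32  3.95  6.9 ] w 0.152 yaw_y 80.02 tilt 0.0007 q [ 0.22  0.18 -0.29  1.11  0.    0.4 ]
  cradle xy -45.11 -49.65 Fx_c -3.0 axial 3.5 Fz 6.9 M [0.54 0.6  0.  ]
```

```bash
python3 -m handwheel '[[1,[0,0.005,-0.015],[0,0,0]],[1,[0,0,-0.01],[0,0,0]],[1,[0,0,0],[0,0,0]],[1,[0,0,0],[0,0,0]]]' 20
python3 -c "
from h import *
s2(2)"

```

```text
t: 37.1
tool_pos: [519.1, 118.1, 93.7]
eef_rot: [-0.273, -3.129, -0.0]
wrist_force: [-1.1, 4.1, 2.1]
grip_width: 0.154
t 37.10 pos [519.12 118.08  93.71] F [-1.09  4.06  2.08] w 0.154 yaw_y 80.01 tilt 0.0003 q [ 0.22  0.18 -0.29  1.11  0.    0.4 ]
  cradle xy -45.18 -49.69 Fx_c -1.8 axial 3.8 Fz 2.1 M [0.56 0.29 0.  ]
t 37.15 pos [519.14 118.09  93.75] F [-1.91  3.12  2.81] w 0.152 yaw_y 80.02 tilt 0.0002 q [ 0.22  0.18 -0.29  1.11  0.    0.4 ]
  cradle xy -45.16 -49.68 Fx_c -2.4 axial 2.7 Fz 2.8 M [0.56 0.28 0.05]
```

```bash
python3 -m handwheel '[[0.84,[0,0,0],[0,0,0]],[0.82,[0,0,0],[0,0,0]],[0.8,[0,0,0],[0,0,0]],[0.77,[0,0,0],[0,0,0]],[0.73,[0,0,0],[0,0,0]],[0.65,[0,0,0],[0,0,0]],[0.55,[0,0,0],[0,0,0]],[0.5,[0,0,0],[0,0,0]],[0.5,[0,0,0],[0,0,0]]]'
python3 -c "
from h import *
s2(2)
f=ctrl.grab_frame('scene')['frame'];cv2.imwrite('pics/w_s.png',cv2.resize(f[130:220,330:450],(800,600),interpolation=cv2.INTER_CUBIC))"

```

```text
t: 37.9
tool_pos: [519.2, 118.0, 93.9]
eef_rot: [0.273, 3.13, -0.0]
wrist_force: [-0.1, 0.2, -0.8]
grip_width: 0.496
t 37.90 pos [519.16 117.99  93.93] F [-0.09  0.16 -0.76] w 0.496 yaw_y 80.01 tilt 0.0002 q [ 0.22  0.18 -0.29  1.11 -0.    0.4 ]
  cradle xy -45.12 -49.78 Fx_c -0.1 axial 0.1 Fz -0.8 M [ 0.01  0.01 -0.01]
t 37.95 pos [519.16 118.02  93.95] F [ 0.46 -0.28  0.15] w 0.502 yaw_y 80.01 tilt 0.0001 q [ 0.22  0.18 -0.29  1.11 -0.    0.4 ]
  cradle xy -45.12 -49.75 Fx_c 0.5 axial -0.2 Fz 0.1 M [-0.05  0.   -0.03]
```

View pics/w_s.png

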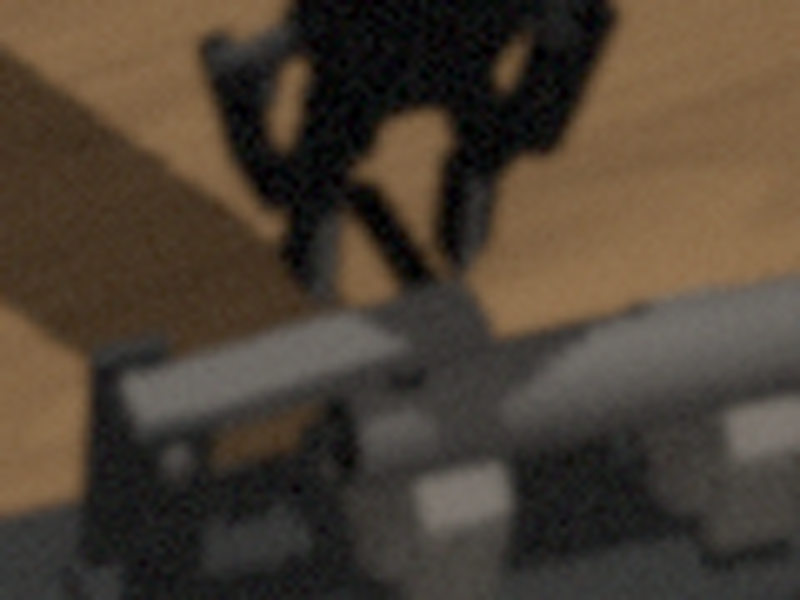

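The fingers are clear either side of the handle (crop (385,230)), and the arm lies on the roller. Open a bit more, then raise straight up and away for a full view.

```bash
python3 -m handwheel '[[0.4,[0,0,0],[0,0,0]],[0.4,[0,0,-0.1],[0,0,0]],[0.4,[0,0,-0.3],[0,0,0]],[0.4,[0,0,-0.5],[0,0,0]],[0.4,[0,0,-0.7],[0,0,0]],[0.4,[0,0,-0.8],[0,0,0]],[0.4,[0,0,-0.8],[0,0,0]],[0.4,[0,0,-0.7],[0,0,0]],[0.4,[0,0,-0.4],[0,0,0]],[0.4,[0,0,-0.2],[0,0,0]]]'
python3 -m handwheel '[[0.4,[0.3,0,0],[0,0,0]],[0.4,[0.7,0,0],[0,0,0]],[0.4,[0.9,0,0],[0,0,0]],[0.4,[0.9,0,0],[0,0,0]],[0.4,[0.9,0,0],[0,0,0]],[0.4,[0.9,0,0],[0,0,0]],[0.4,[0.7,0,0],[0,0,0]],[0.4,[0.3,0,0],[0,0,0]],[0.4,[0,0,0],[0,0,0]],[0.4,[0,0,0],[0,0,0]]]'
python3 - <<'E'
from h import *
o,R=st()
f=ctrl.grab_frame('scene')['frame'];cv2.imwrite('pics/x_s.png',f);cv2.imwrite('pics/x_s2.png',cv2.resize(f[120:240,310:490],(800,533),interpolation=cv2.INTER_CUBIC))
g=ctrl.grab_frame('top')['frame'];cv2.imwrite('pics/x_t.png',g);cv2.imwrite('pics/x_t2.png',cv2.resize(g[230:335,110:310],(800,420),interpolation=cv2.INTER_CUBIC))
for n in('scene','top'):
  for l in('roller','handle','tape_roll','cutter','carton'): print(n,l,[(np.round(d['at'],1).tolist(),round(d['conf'],2)) for d in ctrl.spot_point(l,n)])
E
```

```text
t: 38.83
tool_pos: [520.0, 118.2, 232.1]
eef_rot: [0.273, 3.126, 0.002]
wrist_force: [-0.6, -0.4, -0.0]
grip_width: 0.6
t: 39.67
tool_pos: [353.7, 147.2, 228.7]
eef_rot: [0.272, 3.129, -0.0]
wrist_force: [-0.0, -0.2, -0.6]
grip_width: 0.603
t 39.67 pos [353.68 147.22 228.7 ] F [-0.02 -0.16 -0.56] w 0.603 yaw_y 80.06 tilt 0.0005 q [ 0.39 -0.14 -0.31  1.4  -0.    0.57]
scene roller [([717.4, -468.9, 22.5], 0.9), ([574.7, 165.9, 75.0], 0.89), ([421.9, -469.9, 19.7], 0.87)]
scene handle [([520.4, 117.9, 115.7], 0.71), ([585.1, 256.4, 2.0], 0.39)]
scene tape_roll [([786.2, -5.0, -1.7], 0.59)]
scene cutter [([728.9, 279.6, 3.1], 0.66)]
scene carton [([754.5, -207.1, 1.8], 0.66)]
top roller [([719.9, -469.3, 20.5], 0.92), ([574.8, 161.8, 78.3], 0.89), ([422.5, -468.4, 24.6], 0.64)]
top handle [([517.6, 116.8, 107.9], 0.83)]
top tape_roll [([784.4, -7.8, 2.1], 0.75), ([574.3, 161.9, 75.0], 0.39)]
top cutter [([730.9, 282.9, 2.9], 0.96)]
top carton [([759.7, -206.8, 0.5], 0.71)]
```

View pics/x_s2.png

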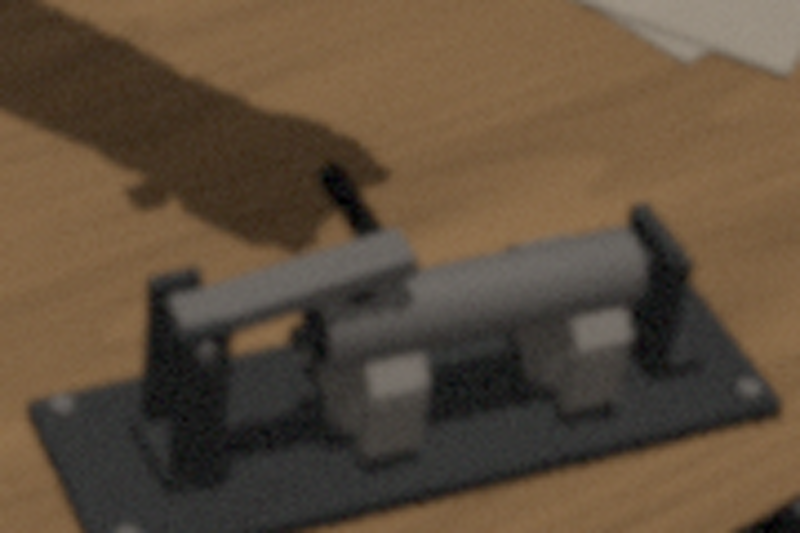

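View pics/x_t.png

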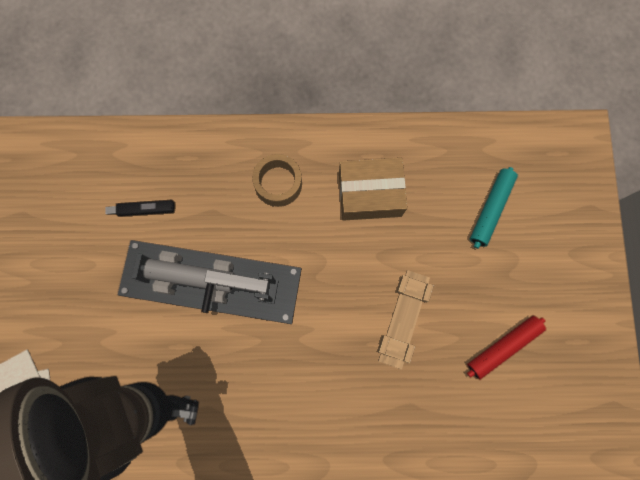

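View pics/x_t2.png

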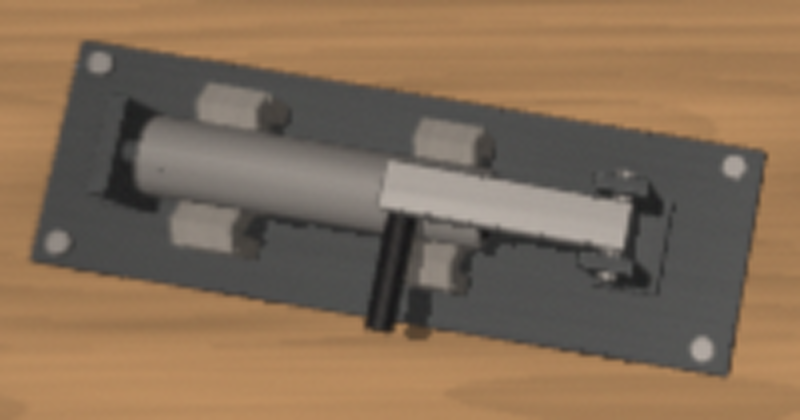

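```bash
python3 - <<'E'
from h import *
P=[572.3,159.1]
# predicted for bedded roller on stop: centre y 3, z 72
for z in (66,72): print(z,'tube outline corners',(proj('top',wp(P,-.176,[[20,88,z],[-20,88,z],[20,10,z],[-20,10,z]]))-[110,230]).__mul__(4).round(0).tolist())
E
```

```text
66 tube outline corners [[162.0, 116.0], [144.0, 194.0], [315.0, 141.0], [298.0, 219.0]]
72 tube outline corners [[158.0, 114.0], [140.0, 193.0], [312.0, 139.0], [295.0, 218.0]]
```

The top crop shows the roller's tube end corners at (155,116) and (140,193), against a prediction of (158,114) and (140,193) for a bedded roller on the stop. The stub meets the stop at (128,150), and the arm lies along the roller. All checks agree, so I hand in.

```bash
python3 -c "
from h import *
st(); print(ctrl.job_done())"
```

```text
t 40.27 pos [353.82 147.15 228.87] F [0.21 0.19 0.75] w 0.604 yaw_y 80.00 tilt 0.0001 q [ 0.39 -0.14 -0.31  1.4   0.    0.57]
the job is handed in; nothing more can be done
None
```

I moved the grey roller from its rest into both V supports, slid it onto the end stop and closed the hold-down arm on it. I handed the job in at 40.3 s of the 72 s allowed; no verdict is reported.

- **Press:** I held it down clear of the stop at about 11–12 N on the supports, with almost no sideways force in the last 0.6 s of pressing.
- **Stop:** The axial push rose to about 11.7 N with no further travel. Sliding friction was about 5.4 N, so the stop carried about 6 N.
- **Hold-down arm:** I swung it down by its handle at low force until the pad touched, then eased off and let go.

**Last checks:**
- The pictures show the roller in both Vs with its axle end at the stop and the pad lying on it. The tube's end corners are within about 1 mm of where they should be.
- The tape roll, cutter and carton are where they started, within what the detector can resolve.
- The wrist force is about zero with the gripper well clear.

**Checks that disagreed:**
- **Slide:** The roller rode about 0.6 mm up one flank part-way along. I brought it back to the centre before going on.
- **Pad contact:** The force on the handle briefly reached about 11 N, which I estimate as 13–15 N at the pad, before I backed off.
- **Support height:** The estimates of the seated roller's centre differed: about 67 mm from the V tops in the picture, 73 mm from the gripper, and 75–78 mm from the detector. All are within the allowed range.

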